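Set the board hold-down stop with a setting block

ROBOT

A 7-joint arm with a two-finger parallel gripper is mounted at the origin on the work surface. World frame = base frame: x ahead of the robot, y to its left, z up, the work surface at z = 0. Lengths are in m, angles in rad, forces in N, time in s.
With the tool pointing down it reaches from about 0.425 to 0.95 m from the base axis. Payload 4.7 kg.
Tool frame: the origin (TCP) lies on the mounting face of the last link; the fingertips stand r.tip_reach ahead of it and the grasp point (between the pads) lies 155 mm ahead of it (r.tip_reach is the distance from the TCP to the fingertips, in m); z points along the fingers, y is the direction in which the jaws open and shut (so a half turn about z gives the same grasp; the last joint's range is limited). The gripper opens to 85 mm and grips with 20 to 120 N. Pads are 22 mm wide; open, the fingers measure 114 mm over their backs; the gripper's body (76 mm by 85 mm) begins 54 mm behind the grasp point. The pads swing forward as they close: fully open they stand 13 mm farther back than shut.
Start: joints at [-1.189, 0.469, -0.049, 1.532, 0.024, 1.141, -0.082], TCP at [0.27, 0.619, 0.405] pointing down, gripper open.
Joint ranges: [-2.59, 2.59], [-0.33, 1.99], [-1.39, 1.29], [0.1, 2.45], [-1.04, 4.18], [0.21, 1.99], [-2.66, 2.66]. Speed limits (rad/s): [2.57, 2.57, 3.14, 3.14, 3.14, 3.14, 3.14].

INTERFACE

Orientations are given as a 3x3 rotation matrix whose columns are the frame's x, y, z axes.
In Python, from cell import r gives the robot as it stands. The module is installed in compiled form; this text tells all that it offers.
- The arm moves only by the tool arm_command, never from a script. Its argument "deltas" is a list of rows, each a list of 3 entries, a list of its own where there are three numbers: the gripper's target within -1 to 1 (shut at 1, half-way at 0, fully open at -1), then the shift along the tool's x, y, z in m, then the turn, a rotation vector about the tool's x, y, z in rad. A call has 1 to 12 rows; each row shifts and turns the pose as measured when the row begins, along the tool's axes as they then stand; what a row does not reach is not made up. A row lasts 1/8 s, in which the tool goes at most 62.5 mm and 10.7 degrees, less where a joint would pass 70% of its speed; a pose out of reach is approached as far as the arm can. A call with a gripper value outside its range is refused whole. The fingers move at their own pace and stop on an object; "force" is the grip in N (left out, the last holds). Time passes only in rows, so rows that do not move let the fingers close. It gives the time, the measured TCP pose, the force and the opening at its end, in the units of the state.
- r.get_state(): the state, without advancing time (a new reading comes with each control period).
- r.get_image(name): name is "scene" or "top" or "wrist"; returns a dict with "color" (420x560x3 uint8, blue, green, red), "vfov" (degrees; the focal length in pixels is half the picture's height over the tangent of half this angle, whatever the lens; pixels are square), "cx", "cy" (the principal point, pixels), "position" and "attitude" of the camera in the world. Camera axes: x right, y down, z forward; pixel columns grow to the right and rows downward; lengths in m; the calibration is good to about 2 mm. A picture is of the moment at which its call begins. There is no depth.
- r.hand_in(): hands the job in, once; it reports no verdict.
Trained networks look in a picture, given as the dict that the camera call returned (one of the last four; its "shot" number tells which), for a name from the list of things; names that differ only in an ending like _2 or _b are one class to them, and where a whole thing is asked for, a point or a joint stands for the part that bears it (a point fixed in the world has none). Each returns a list of dicts, best first, with "confidence" (0 to 1); they miss things now and then, are a little off and sometimes report something else, mostly with a low value. They report only what shows in the picture. A call takes as long as a camera call.
- r.look_for(thing, picture): "bbox" ([left, top, width, height] in pixels, round what is visible of it).
- r.mark_of(thing, picture): "centre" ([column, row] in pixels: a listed point, or the origin of a listed thing).
The state is a dict: "time_s": time; "joints": joint angles; "dq": joint speeds; "tau": joint torques, N m; "tool_pos": TCP position; "eef_rot": TCP orientation; "contact_force": force on the tool from outside, world axes, zero at the start; "ft_torque": the same for the moment, N m; "gripper_width": opening from 0.0 (shut) to 1.0 (fully open).
Only numpy, scipy, OpenCV 4.12 (cv2) and the standard library are available. Lean on these libraries where they do the work, as an engineer would, in place of code of your own. Each camera call takes 0.05 s, during which the arm holds its last target.

TASK

Set the hold-down stop on the board guide: with the slotted driver from the stand, turn the stop screw down until the setting block beneath it just drags, its sprung nose bearing lightly on the block (about 3 to 12 N: neither free nor, at any time, clamped hard). Stand the driver back in its stand, then slide the block under the stop fully home against the rear fence and leave it there, still lightly held; leave everything else alone.

Things in the scene. Friction and masses are not known exactly. Their poses are not given: they have to be found in the camera images.
- stop_axis (a point): Point on the bed of the board guide, straight below the stop screw's axis. The guide is an aluminium base plate 196 x 150 mm whose top, the bed, is 14 mm above the table. x runs along the guide to the rear fence (away from the robot), z up. Two columns at y = +/-54 mm, tops 92 mm above the bed, carry a dark bridge bar (26 mm along x, 48 to 72 mm above the bed) that holds the upright stop screw.
- fence (a point): Foot, on the bed, of the middle of the rear fence's face: a dark bar 80 mm long and 24 mm high across the guide, 45 mm beyond stop_axis along x. Two dark strips 36 mm apart and 8 mm high lead along the guide to it and keep the block straight. Bed and block are oiled (friction about 0.35); rubber nose on block about 1.1.
- screw (a joint): Angle of the stop screw (rad), growing clockwise seen from above; 1 rad lowers it 0.955 mm (6 mm a turn); range 0 to 7, starts at 0.2 to 0.8. At 0 the slot of its head lies along stop_axis x; at q it is turned q clockwise. Steel head 24 mm across, open slot right across it 4 mm wide, 6 mm deep; its top starts 91 to 94 mm above the bed. Thread friction 0.05 N m; it stays where left.
- nose_spot (a point): Where the screw's axis meets the top face of the block, 22 mm above stop_axis. Above it hangs the nose: a sprung black rubber pad 28 mm across at the foot of the screw, turning with it, 0.5 to 3.2 mm clear of the block: the bridge is clamped anew each day, so the screw's angle does not tell the gap. Pressed in it gives 10 N per mm (3 mm travel) and rubs: each newton adds about 7 mN m to the turning torque.
- block_mid (a point): Centre, half-way up, of the setting block: a plain steel bar 120 x 34 x 22 mm, 0.7 kg, lying in the guide with its far part under the nose and its far end 21 to 28 mm short of the fence. x runs along it to the fence. Its near end, 60 mm behind this point, is free: it can be pushed, or gripped by its sides above the strips. Home, this point is 15 mm short of stop_axis along x.
- block: The same setting block; origin at the centre of its underside.
- driver_grip (a point): Centre of the handle of the slotted driver, upright in the stand, blade down. Black six-sided handle 28 mm across flats, 70 mm long; shaft 9 mm thick; blade 14 mm wide, 2.4 mm thick, its tip 97 mm below this point. The blade's width lies along this entry's x; the pairs of flats face 0, 60 and 120 degrees from x. 0.12 kg. The handle's lower end rests on the stand's top.
- driver_tip (a point): Middle of the driver's blade tip; 4 mm above the table when the driver stands in the stand.
- stand: Fixed aluminium block 120 x 50 x 66 mm with two upright holes (20 mm across) 35 mm either side of its middle along its x; the slotted driver stands in one, a nut driver in the other. Origin at the centre of its underside.
- nut_driver_mid (a point): Middle of the round, waisted handle (33 mm across, 90 mm long) of a nut driver, the other tool in the stand; not to be used.
- spare_block: Another setting block, 60 x 34 x 30 mm, a shorter, taller plain steel bar lying on the table; not to be used.
- parts_tray: Grey divided parts tray 130 x 100 x 28 mm, not to be disturbed. Origin at the centre of its underside.
- board: Green circuit board 130 x 90 mm with components up to 17 mm high, lying on the table; not to be disturbed.

How it is judged:
By the outcome, as a careful person would: the job done as asked, in the order asked, and still so for the second after the job is handed in, with the robot touching nothing.
It also fails if it takes over 72 s, if anything falls off the work surface, if the arm or the gripper's body presses on something with over 40 N, if the wrist force passes 120 N, or if a joint passes its speed limit or range.

## Working session

There is one attempt and no reset: what is moved stays moved. The work goes in short steps, Python scripts to look and compute and a tool call to move; the robot and the scene stay as the last step left them, time stands still between calls to the robot, and variables do not carry over. Pictures are saved under pics/ and viewed, and the job is handed in when it is done.

Besides the shell and the picture viewer there is one more tool, called after "Call:" as name([rows], argument=value, ...), one row to a line, values as JSON. arm_command: Moves the arm, as the interface text tells. Its arguments: {"type":"object","properties":{"deltas":{"type":"array","items":{"type":"array"}},"force":{"type":"number"}},"required":["deltas"]}

```bash
mkdir -p pics; ls; cat > h.py <<'E'
import numpy as np, cv2
from cell import r
def snap(name,fn):
    p=r.get_image(name); cv2.imwrite('pics/'+fn,p['color']); return p
def K(p):
    h=p['color'].shape[0]; f=h/2/np.tan(np.radians(p['vfov'])/2); return f
def proj(p,X):
    A=np.array(p['attitude']); c=A.T@(np.array(X)-p['position']); f=K(p)
    return np.array([p['cx']+f*c[0]/c[2],p['cy']+f*c[1]/c[2]])
def ray(p,uv):
    f=K(p); d=np.array([(uv[0]-p['cx'])/f,(uv[1]-p['cy'])/f,1]); d=np.array(p['attitude'])@d
    return np.array(p['position']),d
def onz(p,uv,z):
    o,d=ray(p,uv); return o+d*(z-o[2])/d[2]
E
python3 - <<'E'
from h import *
np.set_printoptions(precision=4,suppress=True)
s=r.get_state(); print(s, r.tip_reach)
for n in ['scene','top','wrist']:
    p=snap(n,n+'0.png'); print(n,p['vfov'],p['cx'],p['cy'],p['position'],np.array(p['attitude']).tolist(),[k for k in p])
    for t in ['stop_axis','fence','nose_spot','block_mid','driver_grip','driver_tip','stand','nut_driver_mid','spare_block','parts_tray','board','screw']:
        try:
            m=r.mark_of(t,p)[:2]; print(t,[(x['centre'],x['confidence']) for x in m])
        except Exception as e: print(t,e)
E
```

```text
pics
{'time_s': 0.0, 'joints': array([-1.1889,  0.4694, -0.0486,  1.5337,  0.0241,  1.141 , -0.0823]), 'dq': array([ 0.0004, -0.0012, -0.0006, -0.0009, -0.0015,  0.0005,  0.0007]), 'tau': array([  0.0006, -51.0301,  -0.0461, -23.7702,   0.0108,   0.0076,
        -0.    ]), 'tool_pos': array([0.2694, 0.6186, 0.4037]), 'eef_rot': array([[-0.9168,  0.3993, -0.0007],
       [ 0.3993,  0.9168, -0.0018],
       [-0.0001, -0.002 , -1.    ]]), 'contact_force': array([0.4146, 0.6723, 0.5292]), 'ft_torque': array([ 0.0341, -0.0451, -0.0086]), 'gripper_width': 0.9994974511554194} 0.1734
scene 43.00305404438099 280.0939592055478 209.82233425167863 [0.8977 0.5177 0.994 ] [[-0.8560469659240386, 0.43498085511191464, -0.27924048384565464], [0.5166877522531095, 0.7046805136870814, -0.48627064511580415], [-0.014743093429709754, -0.5605506483055911, -0.8279888959885296]] ['color', 'vfov', 'cx', 'cy', 'position', 'attitude', 'shot']
stop_axis [([275.2, 243.2], 0.75)]
fence [([257.3, 248.9], 0.93), ([250.5, 145.4], 0.3)]
nose_spot [([401.4, 279.7], 0.67)]
block_mid [([295.2, 237.4], 0.83), ([191.3, 202.1
[... 1252 characters left out ...]
er_mid, parts_tray, spare_block, stand, stop_axis
wrist 67.81695144644499 280.25534039284867 206.14815898691873 [0.1952 0.6509 0.3738] [[0.3993772971489439, 0.8696289913053432, 0.29024677776549473], [0.9167865846574813, -0.37870829807228357, -0.12681633634221473], [-0.00036429942578444194, 0.3167419177381526, -0.9485116893499428]] ['color', 'vfov', 'cx', 'cy', 'position', 'attitude', 'shot']
stop_axis []
fence []
nose_spot []
block_mid []
driver_grip []
driver_tip []
stand [([125.2, 403.6], 0.93)]
nut_driver_mid []
spare_block []
parts_tray []
board []
screw it knows: block, block_mid, board, driver_grip, driver_tip, fence, nose_spot, nut_driver_mid, parts_tray, spare_block, stand, stop_axis
```

View pics/scene0.png

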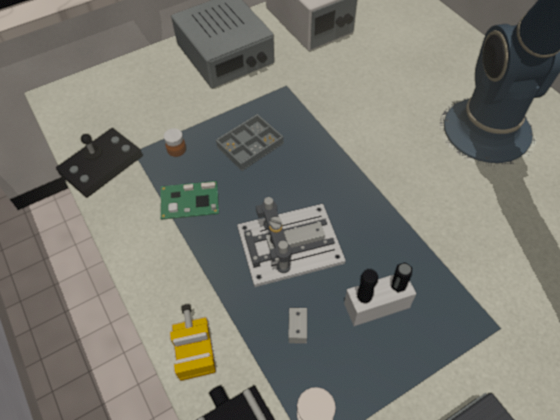

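View pics/top0.png

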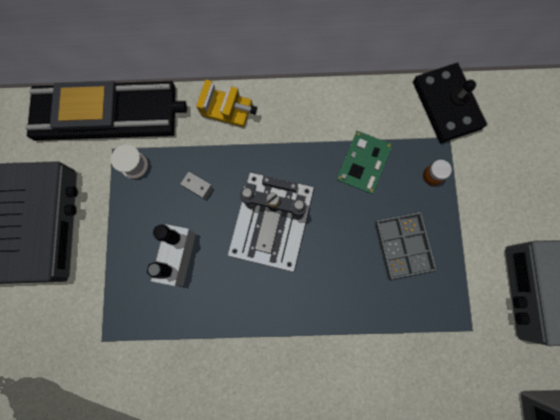

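View pics/wrist0.png

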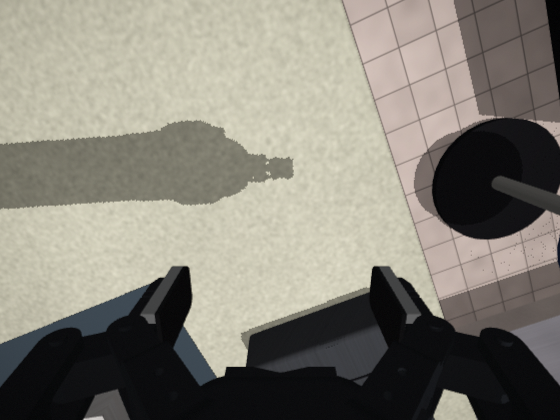

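The scene view shows the guide around (290,243), with the stand at (380,300). The top view shows the guide at (273,220), and the stand at (173,256) with its handles at (165,235) and (158,269). Next I'll compute positions.

```bash
python3 - <<'E'
from h import *
np.set_printoptions(precision=4,suppress=True)
P={n:r.get_image(n) for n in ['scene','top']}
p=P['top'];q=P['scene']
def tri(t,u,v):
    A=[];b=[]
    for o,d in (ray(p,u),ray(q,v)):
        d=d/np.linalg.norm(d);M=np.eye(3)-np.outer(d,d);A.append(M);b.append(M@o)
    print(t,np.linalg.lstsq(np.vstack(A),np.hstack(b),rcond=None)[0])
tri('grip',[158.9,269.5],[402,276.8]); tri('nut',[167.1,236.3],[368.2,285.8])
tri('stop',[273.9,206.4],[275.2,243.2]); tri('fence',[278.5,187.2],[257.3,248.9]); tri('block',[268.9,224.3],[295.2,237.4])
tri('stand',[181,259.8],[377.7,306.7])
for t,u,z in [('stop_axis',[273.9,206.4],.014),('fence',[278.5,187.2],.014),('block_mid',[268.9,224.3],.025),('stand',[181,259.8],0),('grip',[158.9,269.5],.101)]:
    print(t,onz(p,u,z))
for t,u,z in [('stop_axis',[275.2,243.2],.014),('fence',[257.3,248.9],.014),('block_mid',[295.2,237.4],.025),('stand',[377.7,306.7],0),('grip',[402,276.8],.101)]:
    print(t,onz(q,u,z))
for n,x in P.items():
    im=x['color']
    c=[(270,220),(290,243)][n=='scene']; c2=[(170,255),(383,295)][n=='scene']
    def crop(c,w=60): return cv2.resize(im[c[1]-w:c[1]+w,c[0]-w:c[0]+w],(400,400),interpolation=cv2.INTER_CUBIC)
    cv2.imwrite(f'pics/{n}1.png',np.hstack([crop(c),crop(c2)]))
s=r.get_state()
R=s['eef_rot'];w=r.get_image('wrist')
print(R.T@(np.array(w['position'])-s['tool_pos']),R.T@w['attitude'])
E
```

```text
grip [0.4852 0.2433 0.109 ]
nut [0.5499 0.2273 0.1128]
stop [0.6227 0.0178 0.0262]
fence [0.6639 0.0083 0.0271]
block [0.5815 0.03   0.0315]
stand [ 0.5129  0.2337 -0.011 ]
stop_axis [0.6242 0.0192 0.014 ]
fence [0.6685 0.0076 0.014 ]
block_mid [0.5818 0.0309 0.025 ]
stand [0.5118 0.2308 0.    ]
grip [0.4857 0.2459 0.101 ]
stop_axis [0.6204 0.0102 0.014 ]
fence [0.6599 0.0023 0.014 ]
block_mid [0.5801 0.0259 0.025 ]
stand [0.5172 0.2367 0.    ]
grip [0.4814 0.2409 0.101 ]
[ 0.081  -0.0003  0.0309] [[-0.     -0.9485 -0.3168]
 [ 1.      0.0001 -0.0005]
 [ 0.0005 -0.3168  0.9485]]
```

View pics/top1.png

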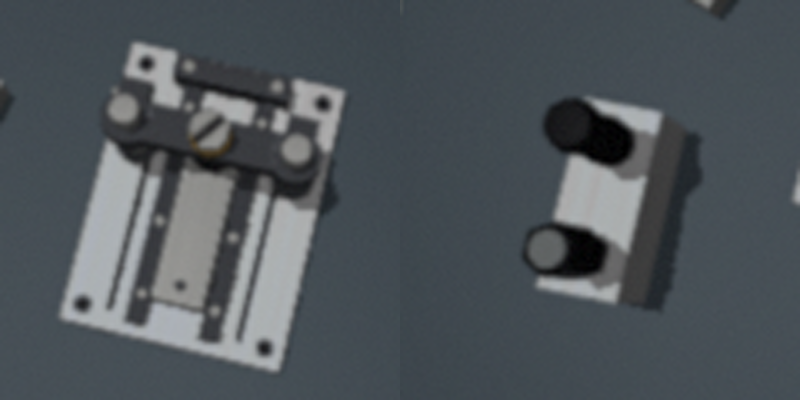

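View pics/scene1.png

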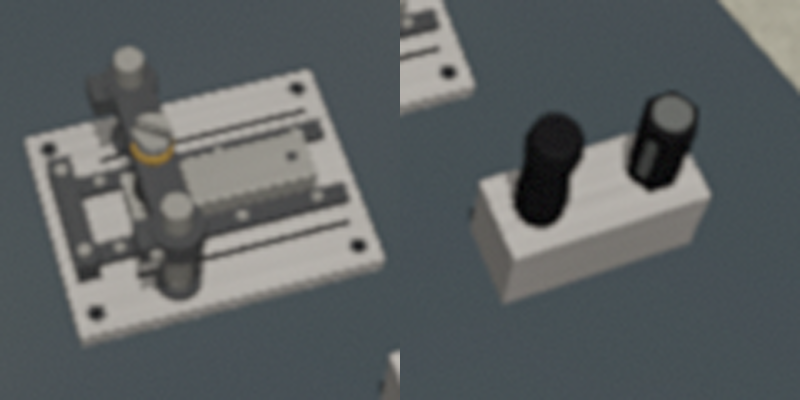

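Call:
arm_command([
  [-1,[-0.0435,-0.0322,0],[0,0,0]],
  [-1,[-0.0435,-0.0322,0],[0,0,0]],
  [-1,[-0.0435,-0.0322,0],[0,0,0]],
  [-1,[-0.0435,-0.0322,0],[0,0,0]],
  [-1,[-0.0435,-0.0322,0],[0,0,0]],
  [-1,[-0.0435,-0.0322,0],[0,0,0]],
  [-1,[-0.0435,-0.0322,0],[0,0,0]],
  [-1,[-0.0435,-0.0322,0],[0,0,0]],
  [-1,[0,0,0],[0,0,0]],
])

```text
time_s: 3.08
tool_pos: [0.4925, 0.2329, 0.4048]
eef_rot: [[-0.917, 0.398, 0.003], [0.398, 0.917, 0.004], [-0.002, 0.005, -1.0]]
contact_force: [-1.0, 0.4, 0.2]
gripper_width: 1.003
```

```bash
python3 - <<'E'
from h import *
np.set_printoptions(precision=4,suppress=True)
s=r.get_state(); print(s['tool_pos'],s['eef_rot'],s['joints'],s['contact_force'],s['ft_torque'])
p=snap('wrist','w1.png')
for t,z in [('stop_axis',.014),('fence',.014),('nose_spot',.036),('block_mid',.025),('driver_grip',.101),('stand',0),('nut_driver_mid',.111),('block',.014)]:
    print(t,[(x['centre'],x['confidence'],onz(p,x['centre'],z)) for x in r.mark_of(t,p)[:2]])
print(proj(p,[.485,.244,.136]),proj(p,[.485,.244,.101]),proj(p,[.622,.015,.106]))
E
```

```text
[0.4925 0.2329 0.4048] [[-0.9174  0.398   0.0032]
 [ 0.3981  0.9174  0.0036]
 [-0.0015  0.0045 -1.    ]] [-0.608   0.2538  0.1078  1.8516 -0.0333  1.0334  0.6747] [-0.9892  0.4135  0.1905] [0.0186 0.0466 0.0084]
stop_axis [([170.9, 318.1], 0.82, array([0.6187, 0.0152, 0.014 ]))]
fence [([182.0, 345.0], 0.63, array([0.6652, 0.0067, 0.014 ]))]
nose_spot []
block_mid []
driver_grip [([284.2, 181.2], 0.68, array([0.4824, 0.2422, 0.101 ]))]
stand [([289.5, 188.2], 0.95, array([0.517 , 0.2362, 0.    ]))]
nut_driver_mid [([297.3, 258.5], 0.82, array([0.5536, 0.2248, 0.111 ]))]
block [([95.6, 407.5], 0.44, array([ 0.7167, -0.174 ,  0.014 ]))]
[288.3476 193.9317] [287.2309 182.9806] [144.8798 375.361 ]
```

View pics/w1.png

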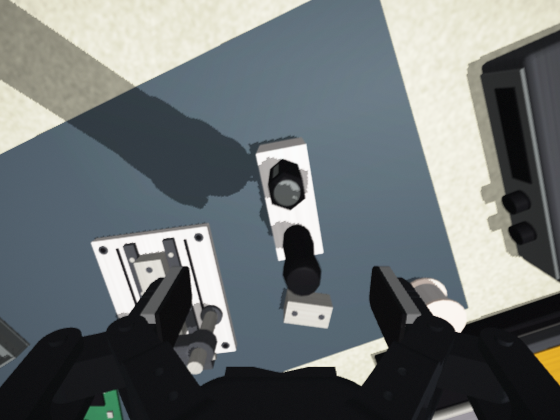

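```bash
python3 - <<'E'
import cv2
im=cv2.imread('pics/w1.png'); c=im[130:330,220:370]
cv2.imwrite('pics/w1z.png',cv2.resize(cv2.convertScaleAbs(c[20:100,30:110],alpha=2.5,beta=20),(600,600),interpolation=cv2.INTER_CUBIC))
E
```

```text
(no output)
```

View pics/w1z.png

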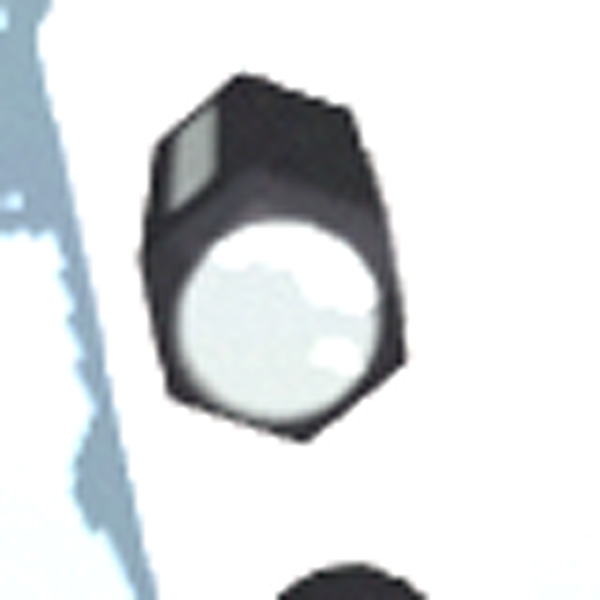

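```bash
python3 - <<'E'
from h import *
from scipy.optimize import least_squares
np.set_printoptions(precision=4,suppress=True)
p=r.get_image('wrist')
C=[(170,398),(305,440),(405,360)]
W=np.array([onz(p,(250+u/7.5,150+v/7.5),.136)[:2] for u,v in C]); print(W, np.linalg.norm(np.diff(W,axis=0),axis=1))
top=[(155,148),(243,72),(350,105)]
W2=np.array([onz(p,(250+u/7.5,150+v/7.5),.066)[:2] for u,v in top]); print(W2,np.linalg.norm(np.diff(W2,axis=0),axis=1))
def hexd(c,th,k): a=th+np.radians(30)+k*np.pi/3; return c+.01617*np.array([np.cos(a),np.sin(a)])
best=None
for th0 in np.radians(range(0,60,5)):
  for pts in ['a']:
    def f(x):
        e=[]
        for Q in (W,W2):
            for w in Q:
                ds=np.array([hexd(x[:2],x[2],k)-w for k in range(6)]); e+=list(ds[np.argmin((ds**2).sum(1))])
        return np.array(e)*1000
    s=least_squares(f,[.485,.244,th0])
    if best is None or s.cost<best.cost: best=s
print(best.x[:2],np.degrees(best.x[2])%60,best.cost,best.fun)
# stripe facing: centre at zoom (195,155)
s=r.get_state(); print('toolx yaw',np.degrees(np.arctan2(s['eef_rot'][1,0],s['eef_rot'][0,0])))
c=best.x[:2]
for z in (.08,.1,.12): print(z,onz(p,(250+195/7.5,150+155/7.5),z)[:2]-c)
E
```

```text
[[0.4836 0.2359]
 [0.4936 0.2474]
 [0.4894 0.2605]] [0.0152 0.0138]
[[0.471  0.2378]
 [0.4661 0.2525]
 [0.4757 0.2639]] [0.0155 0.0148]
[0.4799 0.2497] 18.687682447371316 11.271602583312868 [ 1.4564 -1.5545  2.1576 -0.8681  1.1476  1.2989 -1.7232 -0.2859 -2.0797
  0.3149 -0.9586  1.0946]
toolx yaw 157.17391207438217
0.08 [-0.0087 -0.0061]
0.1 [-0.0125 -0.0043]
0.12 [-0.0164 -0.0025]
```

```bash
python3 - <<'E'
from h import *
np.set_printoptions(precision=4,suppress=True)
s=r.get_state(); print(s['time_s'],s['tool_pos'],s['eef_rot'][:,0])
p=snap('wrist','w2.png'); print(p['position'])
print(proj(p,[.485,.244,.136]), onz(p,(287.1,192.7),.136), onz(p,(250+305/7.5,150+440/7.5),.136))
im=p['color']
cv2.imwrite('pics/w2z.png',cv2.resize(cv2.convertScaleAbs(im[150:230,250:330],alpha=2.5,beta=20),(600,600),interpolation=cv2.INTER_CUBIC))
E
```

```text
3.575 [0.4898 0.2386 0.4044] [-0.9217  0.3879  0.0007]
[0.4151 0.2699 0.3735]
[282.863 200.574] [0.4803 0.2496 0.136 ] [0.4937 0.2471 0.136 ]
```

View pics/w2z.png

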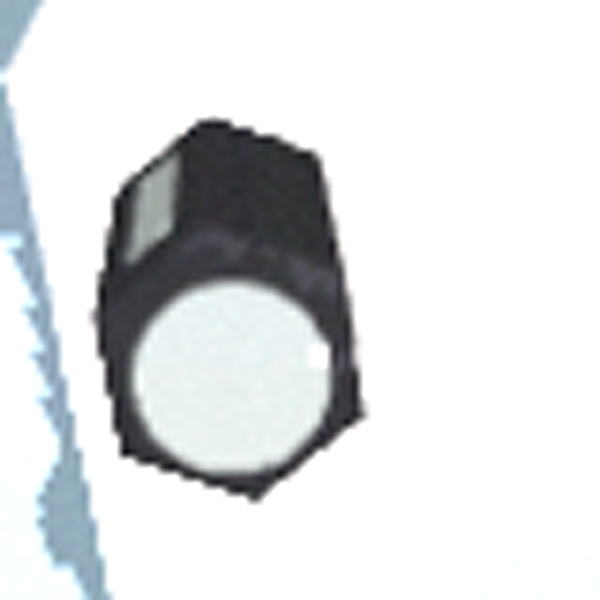

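```bash
cat >> h.py <<'E'
from scipy.optimize import least_squares
def hexfit(p,Ct,Cb,x0=(.485,.244)):
    W=np.array([onz(p,c,.136)[:2] for c in Ct]); W2=np.array([onz(p,c,.066)[:2] for c in Cb])
    best=None
    for th0 in np.radians(range(0,60,10)):
        def f(x):
            e=[]
            for Q,d in ((W,x[3:5]),(W2,-x[3:5])):
                for w in Q:
                    ds=[]
                    for k in range(6):
                        a=x[2]+np.pi/6+k*np.pi/3; ds.append(x[:2]+d+.01617*np.array([np.cos(a),np.sin(a)])-w)
                    ds=np.array(ds); e+=list(ds[np.argmin((ds**2).sum(1))])
            return np.array(e)*1000
        s=least_squares(f,[*x0,th0,0,0])
        if best is None or s.cost<best.cost: best=s
    return best
E
python3 - <<'E'
from h import *
np.set_printoptions(precision=4,suppress=True)
p=r.get_image('wrist')
z=lambda L:[(250+u/7.5,150+v/7.5) for u,v in L]
b=hexfit(p,z([(122,458),(255,498),(363,412)]),z([(115,195),(210,120),(318,155)]))
print(b.x,np.degrees(b.x[2])%60,b.cost,b.fun)
print(onz(p,z([(232,375)])[0],.136))
s=r.get_state(); print(s['time_s'],s['tool_pos'],np.degrees(np.arctan2(s['eef_rot'][1,0],s['eef_rot'][0,0])))
E
```

```text
[ 0.4842  0.2423  0.3174 -0.0017  0.0003] 18.18752435528588 1.2117657304619496 [-0.483  -0.7664  0.4987 -0.1061 -0.0156  0.8725  0.1564  0.011  -0.4942
 -0.3205  0.3378  0.3095]
[0.4841 0.2426 0.136 ]
3.675 [0.49   0.2382 0.4044] 157.13105966094972
```

Call:
arm_command([
  [-0.4,[0.007,0.0025,0.01],[0,0,0.171]],
  [-0.4,[0,0,0.02],[0,0,0.171]],
  [-0.4,[0,0,0.02],[0,0,0.171]],
  [-0.4,[0,0,0.01],[0,0,0.171]],
  [-0.4,[0,0,0.005],[0,0,0.171]],
  [-0.4,[0,0,0],[0,0,0]],
  [-0.4,[0,0,0],[0,0,0]],
])

```text
time_s: 4.55
tool_pos: [0.4844, 0.2448, 0.3382]
eef_rot: [[-0.29, 0.957, 0.003], [0.957, 0.29, 0.006], [0.005, 0.005, -1.0]]
contact_force: [-0.5, -0.5, 0.1]
gripper_width: 0.698
```

```bash
cat > st.py <<'E'
from h import *
np.set_printoptions(precision=4,suppress=True)
import sys
s=r.get_state();R=s['eef_rot']
print(s['time_s'],'pos',s['tool_pos'],'yaw',np.degrees(np.arctan2(R[1,0],R[0,0])),'z',R[:,2],'w',s['gripper_width'],'F',s['contact_force'],'T',s['ft_torque'],'j',s['joints'])
if len(sys.argv)>1:
    t=[float(v) for v in sys.argv[1:]]
    d=np.array(t[:3])-s['tool_pos']; print('delta tool',R.T@d)
    if len(t)>3: 
        e=(t[3]-np.degrees(np.arctan2(R[1,0],R[0,0]))+180)%360-180; print('rotz tool',-np.radians(e))
    # tilt fix: want z=(0,0,-1)
    ax=np.cross(R[:,2],[0,0,-1]); print('tilt rotvec tool',R.T@ax)
E
python3 st.py .4846 .243 .265 108.2; python3 - <<'E'
from h import *
snap('wrist','w3.png')
E
```

```text
4.55 pos [0.4844 0.2448 0.3382] yaw 106.86103151013079 z [ 0.0031  0.0061 -1.    ] w 0.698358774456824 F [-0.5465 -0.4723  0.0617] T [ 0.0609  0.0039 -0.0086] j [-0.7421  0.3263  0.2445  1.9348 -0.1052  0.8866 -0.1495]
delta tool [-0.0021 -0.0007  0.0732]
rotz tool -0.02336940872867417
tilt rotvec tool [ 0.0047 -0.005   0.    ]
```

View pics/w3.png

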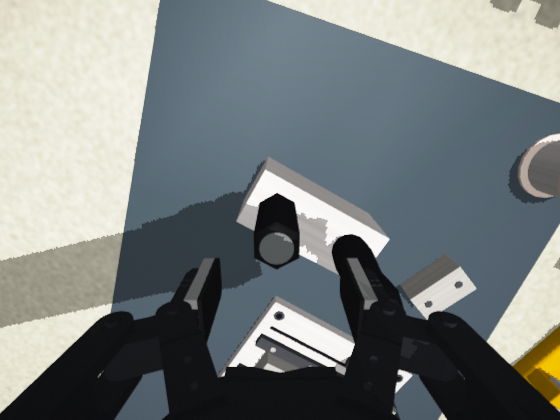

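Call:
arm_command([
  [-0.4,[-0.002,-0.0005,0.015],[0.004,-0.005,-0.023]],
  [-0.4,[0,0,0.02],[0,0,0]],
  [-0.4,[0,0,0.017],[0,0,0]],
  [-0.4,[0,0,0.008],[0,0,0]],
  [-0.4,[0,0,0],[0,0,0]],
])

```text
time_s: 5.22
tool_pos: [0.4847, 0.2418, 0.2748]
eef_rot: [[-0.319, 0.948, 0.0], [0.948, 0.319, -0.0], [-0.0, 0.0, -1.0]]
contact_force: [0.5, -0.2, -0.1]
gripper_width: 0.701
```

```bash
python3 st.py .4846 .243 .265 108.2
```

```text
5.225 pos [0.4847 0.2418 0.2748] yaw 108.57298069856006 z [ 0.0003 -0.0002 -1.    ] w 0.7007998903063417 F [ 0.5094 -0.2143 -0.1402] T [0.0197 0.0102 0.0166] j [-0.7168  0.4112  0.2227  1.9878 -0.1286  0.7556 -0.0942]
delta tool [0.0011 0.0003 0.0098]
rotz tool 0.006509741236261701
tilt rotvec tool [ 0.0002  0.0003 -0.    ]
```

Call:
arm_command([
  [-0.4,[0.001,0,0.009],[0,0,0.005]],
  [0.2,[0,0,0],[0,0,0]],
  [0.6,[0,0,0],[0,0,0]],
  [0.6,[0,0,0],[0,0,0]],
  [0.6,[0,0,0],[0,0,0]],
  [0.6,[0,0,0],[0,0,0]],
], force=60)

```text
time_s: 5.98
tool_pos: [0.4847, 0.243, 0.2664]
eef_rot: [[-0.314, 0.949, 0.002], [0.949, 0.314, 0.001], [0.0, 0.003, -1.0]]
contact_force: [-0.1, -0.0, -0.7]
gripper_width: 0.324
```

```bash
python3 st.py .4846 .243 .265 108.2
```

```text
5.975 pos [0.4847 0.243  0.2664] yaw 108.31193668708643 z [ 0.0024  0.0012 -1.    ] w 0.32365477057908776 F [-0.1327 -0.0418 -0.7116] T [0.0312 0.0107 0.0419] j [-0.7164  0.4238  0.2205  1.993  -0.1342  0.7357 -0.0957]
delta tool [-0.     -0.0001  0.0014]
rotz tool 0.001953663743432768
tilt rotvec tool [ 0.0026 -0.0003  0.    ]
```

Call:
arm_command([
  [0.6,[0,0,-0.02],[0,0,0]],
  [0.6,[0,0,-0.04],[0,0,0]],
  [0.6,[0,0,-0.045],[0,0,0]],
  [0.6,[0,0,-0.04],[0,0,0]],
  [0.6,[0,0,-0.01],[0,0,0]],
  [0.6,[0,0,0],[0,0,0]],
])

```text
time_s: 6.72
tool_pos: [0.4836, 0.2426, 0.4239]
eef_rot: [[-0.314, 0.949, -0.002], [0.949, 0.314, -0.001], [-0.001, -0.002, -1.0]]
contact_force: [0.8, 0.1, -1.5]
gripper_width: 0.317
```

```bash
python3 st.py; python3 - <<'E'
from h import *
snap('wrist','w4.png')
E
```

```text
6.725 pos [0.4836 0.2426 0.4239] yaw 108.31711244276826 z [-0.0015 -0.0013 -1.    ] w 0.3166649691698347 F [ 0.7745  0.1217 -1.472 ] T [-0.0196 -0.0109 -0.0229] j [-0.7591  0.2323  0.2589  1.8413 -0.0665  1.0784 -0.1555]
```

View pics/w4.png

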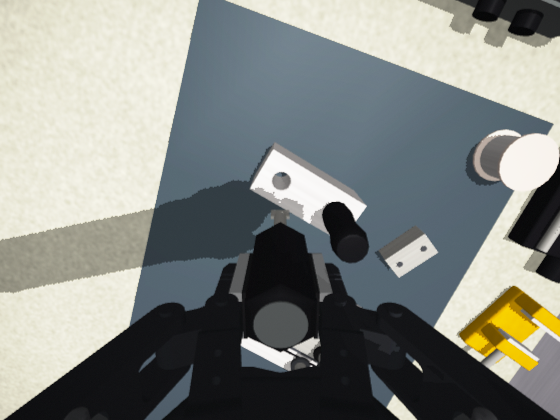

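```bash
python3 - <<'E'
import cv2
im=cv2.imread('pics/w4.png'); c=im[195:235,255:305]
cv2.imwrite('pics/w4z.png',cv2.resize(cv2.convertScaleAbs(c,alpha=1.8,beta=10),(750,600),interpolation=cv2.INTER_CUBIC))
E
python3 - <<'E'
from h import *
p=r.get_image('wrist');s=r.get_state();R=s['eef_rot'];o=s['tool_pos']
T=o+R@np.array([0,0,.2624])
print(proj(p,T))
for nm,a in (('toolx',0),('tooly',1)):
    print(nm,proj(p,T-.007*R[:,a]),proj(p,T+.007*R[:,a]))
# hole position check
print(onz(p,(282,181),.066))
E
```

```text
[279.60421381 210.27127516]
toolx [279.61040658 218.5980749 ] [279.59790832 201.79291236]
tooly [270.70694835 210.27447029] [288.50102004 210.2680802 ]
[0.4844156  0.24271547 0.066     ]
```

View pics/w4z.png

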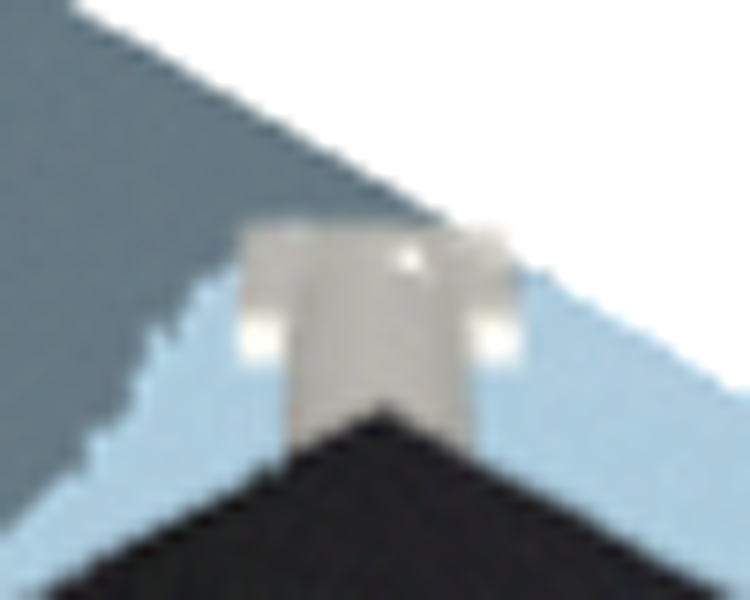

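Call:
arm_command([
  [0.6,[-0.04,0.009,0],[0,0,0]],
  [0.6,[-0.055,0.013,0],[0,0,0]],
  [0.6,[-0.055,0.013,0],[0,0,0]],
  [0.6,[-0.055,0.013,0],[0,0,0]],
  [0.6,[-0.05,0.011,0],[0,0,0]],
  [0.6,[0,0,0],[0,0,-0.17]],
  [0.6,[0,0,0],[0,0,-0.17]],
  [0.6,[0,0,0],[0,0,-0.17]],
  [0.6,[0,0,0],[0,0,-0.17]],
  [0.6,[0,0,0],[0,0,-0.17]],
  [0.6,[0,0,0],[0,0,0]],
  [0.6,[0,0,0],[0,0,0]],
])

```text
time_s: 8.32
tool_pos: [0.6209, 0.0131, 0.3958]
eef_rot: [[-0.929, 0.366, -0.045], [0.367, 0.93, -0.013], [0.038, -0.029, -0.999]]
contact_force: [0.9, -0.4, -0.8]
gripper_width: 0.321
```

```bash
python3 st.py .622 .015 .42 217; python3 - <<'E'
from h import *
p=snap('wrist','w5.png')
print(proj(p,[.622,.015,.106]))
E
```

```text
8.325 pos [0.6209 0.0131 0.3958] yaw 158.44693002206833 z [-0.0455 -0.0127 -0.9989] w 0.3207998517778139 F [ 0.9238 -0.3724 -0.782 ] T [-0.0062 -0.0596  0.0191] j [-0.2357  0.3983  0.1954  1.6749 -0.0723  1.1224  1.1745]
delta tool [ 0.0006  0.0014 -0.0242]
rotz tool -1.0219438582655511
tilt rotvec tool [-0.0285 -0.0376 -0.    ]
[292.61352413 212.48171439]
```

View pics/w5.png

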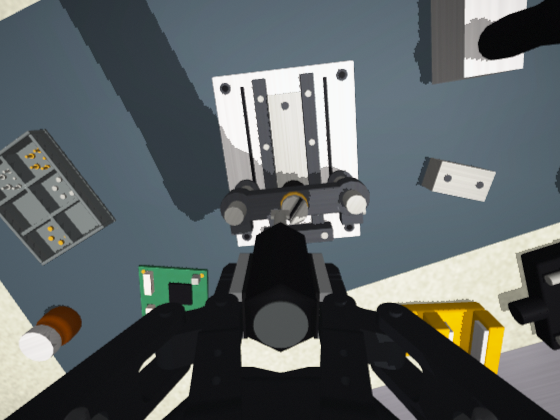

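Call:
arm_command([
  [0.6,[0,0,-0.02],[-0.0285,-0.0376,0]],
  [0.6,[0,0,0],[0,0,-0.1]],
  [0.6,[0,0,0],[0,0,-0.15]],
  [0.6,[0,0,0],[0,0,-0.15]],
  [0.6,[0,0,0],[0,0,-0.15]],
  [0.6,[0,0,0],[0,0,-0.15]],
  [0.6,[0,0,0],[0,0,-0.15]],
  [0.6,[0,0,0],[0,0,-0.06]],
  [0.6,[0,0,0],[0,0,0]],
  [0.6,[0,0,0],[0,0,0]],
])

```text
time_s: 9.62
tool_pos: [0.6231, 0.0137, 0.4319]
eef_rot: [[-0.85, -0.526, 0.033], [-0.527, 0.85, 0.004], [-0.031, -0.014, -0.999]]
contact_force: [-1.1, -0.0, -2.4]
gripper_width: 0.319
```

```bash
python3 st.py .622 .015 .42 217; python3 - <<'E'
from h import *
p=snap('wrist','w6.png')
c=proj(p,[.622,.015,.106]);print(c)
u,v=int(c[0])-40,int(c[1])-30
cv2.imwrite('pics/w6z.png',cv2.resize(cv2.convertScaleAbs(p['color'][v:v+60,u:u+80],alpha=1.5,beta=10),(800,600),interpolation=cv2.INTER_CUBIC));print(u,v)
E
```

```text
9.625 pos [0.6231 0.0137 0.4319] yaw -148.20445235074737 z [ 0.0334  0.0042 -0.9994] w 0.3188567538979411 F [-1.0689 -0.0426 -2.3632] T [0.0219 0.0451 0.0038] j [-0.0994  0.3542  0.0132  1.6431 -0.0065  1.1106  2.0412]
delta tool [0.0006 0.0018 0.0119]
rotz tool -0.09083482928370044
tilt rotvec tool [-0.0141  0.0306 -0.    ]
[287.41496881 179.49437594]
247 149
```

View pics/w6.png

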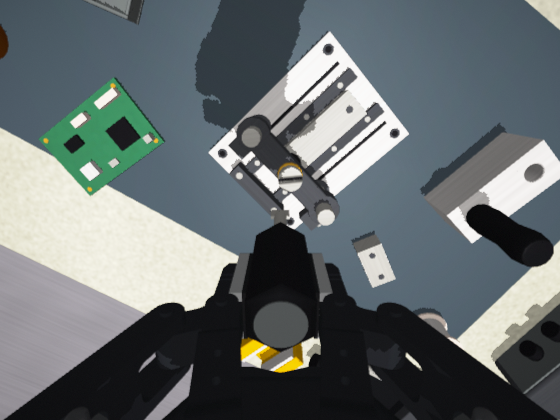

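View pics/w6z.png

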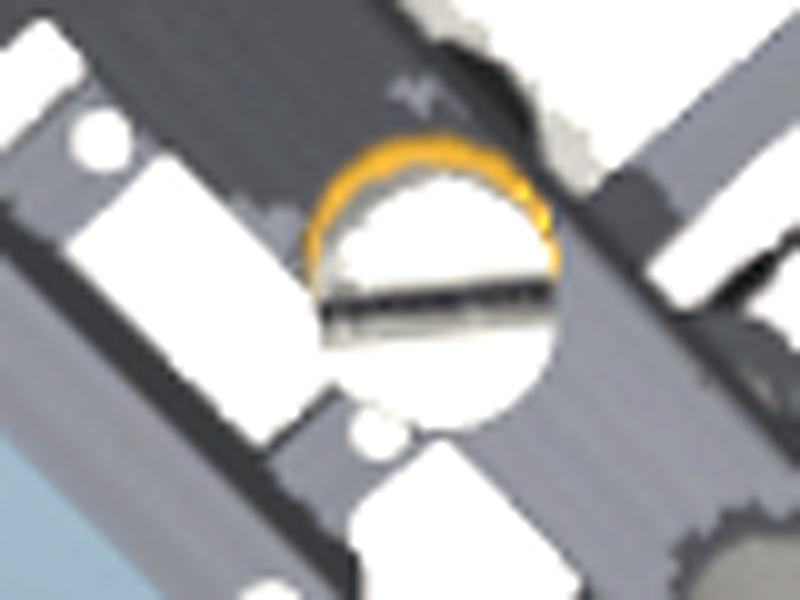

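```bash
python3 - <<'E'
from h import *
np.set_printoptions(precision=4,suppress=True)
p=r.get_image('wrist'); f=lambda u,v:onz(p,(247+u/10,149+v/10),.1065)
print(f(439,312)); a,b=f(323,323),f(555,301); d=b-a; print(np.linalg.norm(d),np.degrees(np.arctan2(d[1],d[0])))
s=r.get_state();R=s['eef_rot']; print(s['tool_pos'],R[:,2],np.degrees(np.arctan2(R[1,0],R[0,0])), p['position'])
T=s['tool_pos']+R@np.array([0,0,.2624]); print(T,proj(p,T))
im=p['color'];cv2.imwrite('pics/w7.png',im)
u,v=250,150
cv2.imwrite('pics/w7z.png',cv2.resize(cv2.convertScaleAbs(im[v:v+90,u-20:u+100],alpha=1.2,beta=10),(800,600),interpolation=cv2.INTER_CUBIC))
for t,z in [('stop_axis',.014),('fence',.014),('block_mid',.025)]:
    print(t,[(x['centre'],x['confidence'],onz(p,x['centre'],z)) for x in r.mark_of(t,p)[:2]])
E
```

```text
[0.6207 0.0182 0.1065]
0.02249806315162064 127.61666428323869
[0.6231 0.0138 0.4316] [ 0.0329  0.0041 -0.9995] -148.16863093486415 [ 0.5553 -0.0295  0.3986]
[0.6317 0.0149 0.1694] [281.2569 210.9144]
stop_axis []
fence [([264.8, 180.8], 0.86, array([0.6598, 0.0055, 0.014 ]))]
block_mid [([319.7, 135.7], 0.82, array([0.5755, 0.0311, 0.025 ]))]
```

View pics/w7z.png

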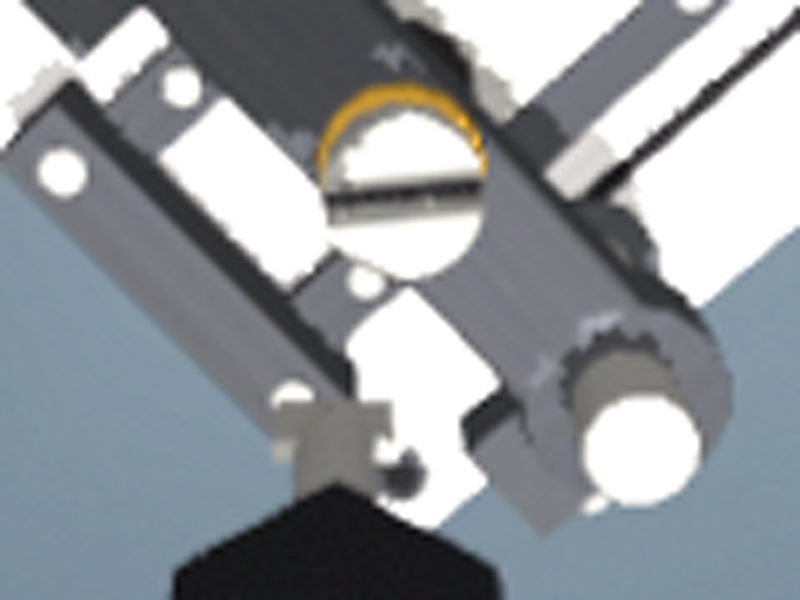

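```bash
python3 st.py .6207 .0182 .395 217.6
```

```text
9.875 pos [0.6231 0.0138 0.431 ] yaw -148.1368452434042 z [ 0.0315  0.004  -0.9995] w 0.3226612597524886 F [-0.6722  0.1504 -0.4523] T [-0.0224 -0.0003  0.0201] j [-0.0993  0.3553  0.0128  1.6438 -0.0064  1.1108  2.0421]
delta tool [0.0008 0.0054 0.0359]
rotz tool -0.10012683817477912
tilt rotvec tool [-0.0132  0.0289 -0.    ]
```

Call:
arm_command([
  [0.6,[0,0,0],[-0.013,0.029,-0.05]],
  [0.6,[0.001,0.0045,0],[0,0,-0.05]],
  [0.6,[0,0,0.015],[0,0,0]],
  [0.6,[0,0,0.015],[0,0,0]],
  [0.6,[0,0,0],[0,0,0]],
  [0.6,[0,0,0],[0,0,0]],
])

```text
time_s: 10.62
tool_pos: [0.6196, 0.0167, 0.397]
eef_rot: [[-0.793, -0.61, -0.004], [-0.61, 0.793, -0.002], [0.004, 0.001, -1.0]]
contact_force: [-0.1, -0.3, -0.8]
gripper_width: 0.32
```

```bash
python3 st.py .6207 .0182 .385 217.6;python3 - <<'E'
from h import *
np.set_printoptions(precision=4,suppress=True)
p=snap('wrist','w8.png');s=r.get_state();R=s['eef_rot'];im=p['color']
T=s['tool_pos']+R@np.array([0,0,.2624]); print(T,proj(p,T))
cv2.imwrite('pics/w8z.png',cv2.resize(cv2.convertScaleAbs(im[165:225,240:320],alpha=1.2,beta=10),(800,600),interpolation=cv2.INTER_CUBIC))
E
```

```text
10.625 pos [0.6196 0.0167 0.397 ] yaw -142.4264850984819 z [-0.0037 -0.0019 -1.    ] w 0.3195500748308382 F [-0.0989 -0.3005 -0.8127] T [-0.0214 -0.0197  0.0146] j [-0.0898  0.3851 -0.0073  1.6806  0.0049  1.0798  2.1276]
delta tool [-0.0019  0.0005  0.012 ]
rotz tool -0.0004622521712238443
tilt rotvec tool [ 0.0007 -0.0041 -0.    ]
[0.6184 0.0162 0.1345] [281.1508 211.1216]
```

View pics/w8z.png

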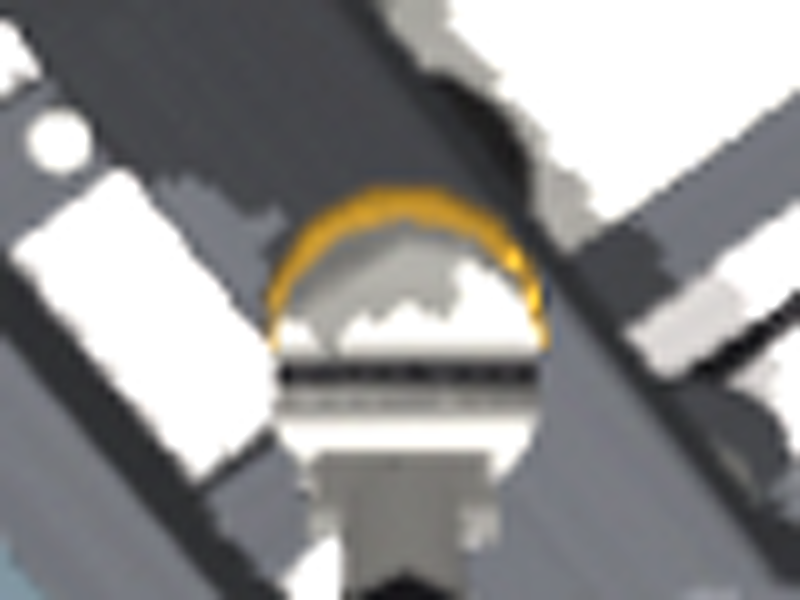

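```bash
python3 - <<'E'
from h import *
np.set_printoptions(precision=4,suppress=True)
p=r.get_image('wrist');s=r.get_state();R=s['eef_rot']
print(s['tool_pos'],R[:,2])
a=onz(p,(280.7,203.7),.1065);b=onz(p,(280.5,210.5),.1345);print(a,b,'tool',R.T@(a-b), 'vs tcp',R.T@(a-s['tool_pos']))
E
```

```text
[0.6195 0.0167 0.3972] [-0.0034 -0.0019 -1.    ]
[0.6207 0.0177 0.1065] [0.6182 0.0154 0.1345] tool [-0.0035  0.0002  0.028 ] vs tcp [-0.0026 -0.0002  0.2907]
```

Call:
arm_command([
  [0.6,[-0.0025,0,0],[0.0007,-0.004,0]],
  [0.6,[0,0,0.01],[0,0,0]],
  [0.6,[0,0,0.008],[0,0,0]],
  [0.6,[0,0,0.002],[0,0,0]],
  [0.6,[0,0,0],[0,0,0]],
])

```text
time_s: 11.35
tool_pos: [0.6218, 0.0184, 0.3763]
eef_rot: [[-0.793, -0.61, 0.001], [-0.61, 0.793, 0.0], [-0.001, -0.001, -1.0]]
contact_force: [0.7, 0.1, -0.1]
gripper_width: 0.316
```

```bash
python3 st.py .6207 .0180 .377 217.6;python3 - <<'E'
from h import *
np.set_printoptions(precision=4,suppress=True)
p=snap('wrist','w9.png');s=r.get_state();R=s['eef_rot'];im=p['color']
T=s['tool_pos']+R@np.array([0,0,.2624]); print(T,proj(p,T))
cv2.imwrite('pics/w9z.png',cv2.resize(cv2.convertScaleAbs(im[175:235,240:320],alpha=1.2,beta=10),(800,600),interpolation=cv2.INTER_CUBIC))
E
```

```text
11.35 pos [0.6218 0.0184 0.3763] yaw -142.4297503323632 z [ 0.0014  0.0003 -1.    ] w 0.315761378946408 F [ 0.7117  0.0639 -0.122 ] T [0.0026 0.0279 0.0203] j [-0.0905  0.4062 -0.0091  1.6993  0.004   1.0347  2.1256]
delta tool [ 0.0011  0.0004 -0.0007]
rotz tool -0.0005192412532998458
tilt rotvec tool [-0.0006  0.0013  0.    ]
[0.6222 0.0184 0.1139] [281.0035 211.3947]
```

View pics/w9z.png

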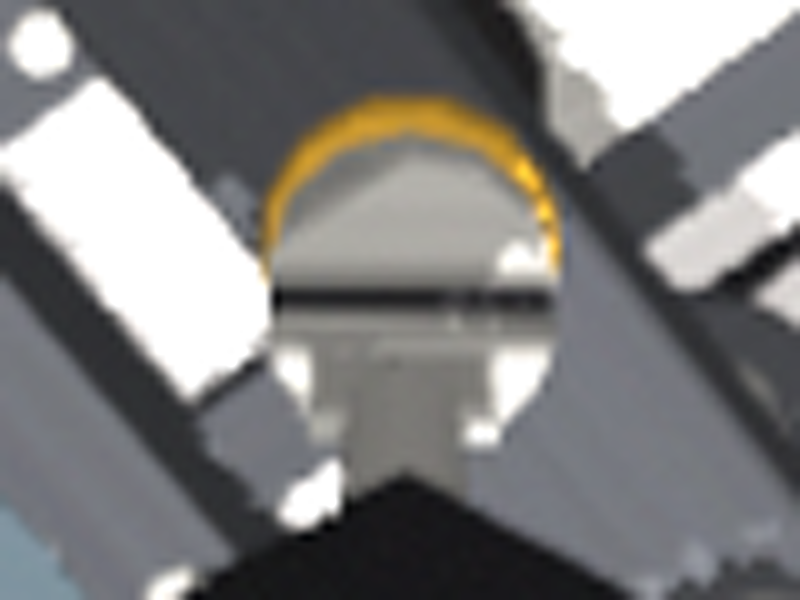

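```bash
python3 - <<'E'
from h import *
np.set_printoptions(precision=4,suppress=True)
p=r.get_image('wrist');s=r.get_state();R=s['eef_rot']
print(s['tool_pos'],R[:,2])
a=onz(p,(280.9,206.4),.1065);b=onz(p,(280.7,210.3),.1139);print(a,b,'tool',R.T@(a-b), 'vs tcp',R.T@(a-s['tool_pos']))
T=s['tool_pos']+R@np.array([0,0,.2624]);
# predicted tip front/back edges
for dx in(-.0012,.0012): print(proj(p,T+dx*R[:,0]))
E
```

```text
[0.6218 0.0184 0.3766] [ 0.0019  0.0003 -1.    ]
[0.621  0.0174 0.1065] [0.6217 0.0177 0.1139] tool [0.0008 0.0002 0.0074] vs tcp [ 0.0017 -0.      0.2701]
[280.9247 213.0016]
[280.9266 210.1171]
```

Call:
arm_command([
  [0.6,[0.0012,0,0],[-0.0006,0.0016,0]],
  [0.6,[0,0,0.004],[0,0,0]],
  [0.6,[0,0,0.003],[0,0,0]],
  [0.6,[0,0,0.002],[0,0,0]],
  [0.6,[0,0,0],[0,0,0]],
])

```text
time_s: 12.08
tool_pos: [0.6209, 0.0175, 0.3674]
eef_rot: [[-0.793, -0.61, 0.001], [-0.61, 0.793, -0.0], [-0.001, -0.001, -1.0]]
contact_force: [-0.5, -0.4, -1.6]
gripper_width: 0.322
```

```bash
python3 st.py .6208 .0178 .3634 217.6
```

```text
12.075 pos [0.6209 0.0175 0.3674] yaw -142.43005168411818 z [ 0.0011 -0.0002 -1.    ] w 0.3223229811590881 F [-0.525  -0.4198 -1.5531] T [-0.0215  0.0004  0.0241] j [-0.0894  0.4132 -0.0092  1.7106  0.0047  1.0168  2.1263]
delta tool [-0.0001  0.0003  0.004 ]
rotz tool -0.000524500833632478
tilt rotvec tool [-0.0008  0.0008 -0.    ]
```

Call:
arm_command([
  [0.6,[0,0,0.0015],[0,0,0]],
  [0.6,[0,0,0.0015],[0,0,0]],
  [0.6,[0,0,0],[0,0,0]],
])

```text
time_s: 12.45
tool_pos: [0.6209, 0.0176, 0.3642]
eef_rot: [[-0.793, -0.61, 0.001], [-0.61, 0.793, -0.0], [-0.001, -0.001, -1.0]]
contact_force: [-0.8, -1.0, -0.8]
gripper_width: 0.32
```

```bash
python3 st.py .6208 .0178 .3634 217.6;python3 - <<'E'
from h import *
p=snap('wrist','w10.png');im=p['color']
cv2.imwrite('pics/w10z.png',cv2.resize(cv2.convertScaleAbs(im[175:235,240:320],alpha=1.2,beta=10),(800,600),interpolation=cv2.INTER_CUBIC))
E
```

```text
12.45 pos [0.6209 0.0176 0.3642] yaw -142.42594473621745 z [ 0.0012 -0.0001 -1.    ] w 0.32047369259976133 F [-0.8043 -1.0081 -0.7628] T [-0.0677 -0.0347 -0.0138] j [-0.0893  0.4163 -0.0094  1.7137  0.0048  1.0104  2.1262]
delta tool [0.     0.0002 0.0008]
rotz tool -0.0004528210705552491
tilt rotvec tool [-0.0008  0.0009  0.    ]
```

View pics/w10z.png

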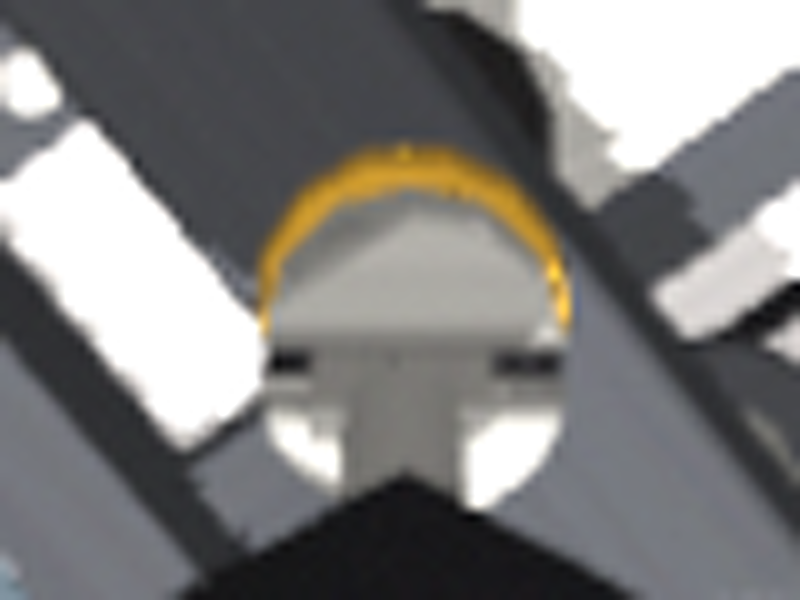

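Call:
arm_command([
  [0.6,[0,0,0.001],[0,0,0]],
  [0.6,[0,0,0.001],[0,0,0]],
  [0.6,[0,0,0.001],[0,0,0]],
])

```text
time_s: 12.88
tool_pos: [0.6212, 0.0176, 0.3626]
eef_rot: [[-0.793, -0.61, 0.003], [-0.61, 0.793, 0.0], [-0.002, -0.002, -1.0]]
contact_force: [-2.4, 0.3, 5.6]
gripper_width: 0.322
```

```bash
cat > tq.py <<'E'
from h import *
import sys
np.set_printoptions(precision=4,suppress=True)
n=int(sys.argv[1]) if len(sys.argv)>1 else 8
F=[];T=[]
for i in range(n):
    r.get_image('wrist'); s=r.get_state(); F.append(s['contact_force']);T.append(s['ft_torque'])
R=s['eef_rot'];F=np.array(F);T=np.array(T)
print(s['time_s'],s['tool_pos'],'yaw',np.degrees(np.arctan2(R[1,0],R[0,0])),'z',R[:2,2],'F',F.mean(0),'T',T.mean(0),'sd',T[:,2].std(),'tau7',s['tau'][6],'j7',s['joints'][6],'Tz',T[:,2])
E
python3 tq.py 8
```

```text
13.275 [0.6211 0.0176 0.3626] yaw -142.4307532397992 z [0.0027 0.0001] F [-1.7356 -0.1436  5.5983] T [-0.0062  0.5777 -0.004 ] sd 0.036160493788601256 tau7 0.0011959107359871268 j7 2.1260626085057246 Tz [-0.0241  0.0078  0.0305  0.0571 -0.0214  0.0051 -0.0709 -0.0159]
```

Call:
arm_command([
  [0.6,[0,0,0.0001],[0,0,0.1]],
  [0.6,[0,0,0.0001],[0,0,0.1]],
  [0.6,[0,0,0.0001],[0,0,0.1]],
  [0.6,[0,0,0.0001],[0,0,0.1]],
  [0.6,[0,0,0.0001],[0,0,0.1]],
])

```text
time_s: 13.9
tool_pos: [0.6206, 0.0172, 0.3624]
eef_rot: [[-0.99, -0.14, 0.002], [-0.14, 0.99, -0.001], [-0.002, -0.001, -1.0]]
contact_force: [-0.6, -0.4, 2.8]
gripper_width: 0.316
```

```bash
sed -i "s/F=\[\];T=\[\]/F=[];T=[];J=[]/; s/T.append(s\['ft_torque'\])/T.append(s['ft_torque']);J.append(s['tau'][6])/; s/'tau7',s\['tau'\]\[6\]/'tau7',np.mean(J),np.std(J)/" tq.py; python3 tq.py 6
```

```text
14.2 [0.6206 0.0172 0.3624] yaw -171.7238179406277 z [ 0.0016 -0.0004] F [-1.0792 -0.3269  1.6886] T [-0.0633  0.284   0.0288] sd 0.026896932304886642 tau7 -0.13299454702064395 0.1257068770578618 j7 1.6623555358763416 Tz [ 0.0382 -0.0068  0.0434  0.0752  0.009   0.0135]
```

Call:
arm_command([
  [0.6,[0,0,0.0002],[0,0,0.1]],
  [0.6,[0,0,0.0002],[0,0,0.1]],
  [0.6,[0,0,0.0002],[0,0,0.1]],
])

```text
time_s: 14.58
tool_pos: [0.6206, 0.0169, 0.3621]
eef_rot: [[-0.987, 0.162, 0.002], [0.162, 0.987, 0.0], [-0.002, 0.0, -1.0]]
contact_force: [-1.5, -0.1, 2.3]
gripper_width: 0.321
```

```bash
python3 - <<'E'
from h import *
s=r.get_state();print('moving Tz',s['ft_torque'][2],s['tau'][6],s['dq'][6])
p=snap('wrist','w11.png');im=p['color']
cv2.imwrite('pics/w11z.png',cv2.resize(cv2.convertScaleAbs(im[175:235,240:320],alpha=1.2,beta=10),(800,600),interpolation=cv2.INTER_CUBIC))
E
python3 tq.py 5
```

```text
moving Tz 0.02495848948598851 0.5602182447910309 -0.7318009775395425
14.875 [0.6206 0.0169 0.3621] yaw 170.9187624028987 z [0.0017 0.0001] F [-1.1734  0.2623  2.2953] T [-0.0636  0.4146  0.0329] sd 0.014747644547541483 tau7 -0.11009299079887569 0.127237223384792 j7 1.3888085904596505 Tz [0.0571 0.0283 0.0414 0.0172 0.0202]
```

View pics/w11z.png

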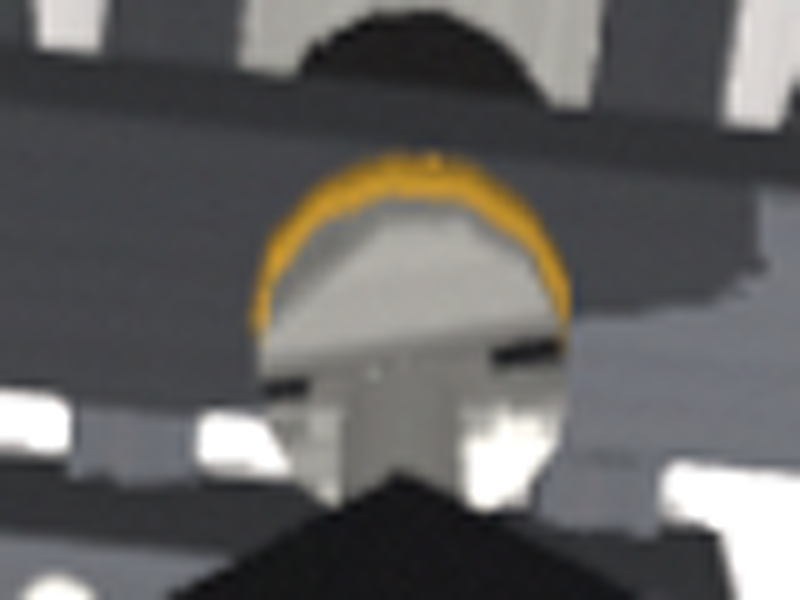

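Call:
arm_command([
  [0.6,[0,0,0.0002],[0,0,0.1]],
  [0.6,[0,0,0.0002],[0,0,0.1]],
  [0.6,[0,0,0.0002],[0,0,0.1]],
])

```text
time_s: 15.25
tool_pos: [0.6205, 0.0166, 0.3618]
eef_rot: [[-0.894, 0.448, 0.001], [0.448, 0.894, 0.001], [-0.001, 0.001, -1.0]]
contact_force: [-1.9, 0.1, 3.8]
gripper_width: 0.319
```

```bash
python3 tq.py 8
```

```text
15.65 [0.6206 0.0166 0.3617] yaw 153.5488911451562 z [0.0015 0.0008] F [-1.5379 -0.3229  3.1716] T [-0.0555  0.4772  0.0156] sd 0.02473136785795643 tau7 -0.10219926538411528 0.11733322761769496 j7 1.1160485023649473 Tz [-0.0062 -0.0107  0.061   0.0461 -0.0059  0.0257  0.0033  0.0114]
```

Call:
arm_command([
  [0.6,[0,0,0.0002],[0,0,0.1]],
  [0.6,[0,0,0.0002],[0,0,0.1]],
  [0.6,[0,0,0.0002],[0,0,0.1]],
])

```text
time_s: 16.02
tool_pos: [0.6205, 0.0163, 0.3614]
eef_rot: [[-0.719, 0.696, 0.001], [0.696, 0.719, 0.002], [0.0, 0.002, -1.0]]
contact_force: [-1.6, -0.8, 3.2]
gripper_width: 0.319
```

```bash
python3 tq.py 8
```

```text
16.425 [0.6205 0.0163 0.3615] yaw 136.12875346054227 z [0.0014 0.0015] F [-1.6024  0.1149  4.4706] T [-0.0642  0.5974  0.0427] sd 0.034042421922574846 tau7 -0.10194208043685649 0.11714414286638954 j7 0.8433857234706824 Tz [0.0249 0.0312 0.0663 0.0437 0.025  0.0135 0.015  0.1223]
```

```bash
sed -i "s/,'Tz',T\[:,2\])/,'Tz',T[:,2],'J',np.array(J))/" tq.py; python3 tq.py 3
```

```text
16.575 [0.6205 0.0164 0.3614] yaw 136.10316141910155 z [0.0014 0.0015] F [-2.2832 -0.2859  4.5302] T [0.0022 0.6351 0.0225] sd 0.011042030006012558 tau7 -0.024184045614674687 0.0009852338000959505 j7 0.842971071989237 Tz [0.0093 0.0217 0.0363] J [-0.0229 -0.0243 -0.0253]
```

Call:
arm_command([
  [0.6,[0,0,0.0001],[0,0,0.1]],
  [0.6,[0,0,0.0001],[0,0,0.1]],
  [0.6,[0,0,0.0001],[0,0,0.1]],
])

```text
time_s: 16.95
tool_pos: [0.6204, 0.0162, 0.3612]
eef_rot: [[-0.476, 0.879, 0.001], [0.879, 0.476, 0.002], [0.001, 0.002, -1.0]]
contact_force: [-1.5, 0.2, 3.9]
gripper_width: 0.313
```

```bash
python3 tq.py 8
```

```text
17.35 [0.6204 0.0162 0.3612] yaw 118.64103849063392 z [0.0011 0.0021] F [-1.9983 -0.0401  4.3881] T [-0.0325  0.6796  0.0278] sd 0.01746280206502008 tau7 -0.10222585260635242 0.1169260027398327 j7 0.5705613441063643 Tz [0.0545 0.038  0.0039 0.0409 0.0056 0.0245 0.0413 0.0138] J [-0.2265 -0.3531 -0.1172 -0.0403 -0.0214 -0.0185 -0.0196 -0.0212]
```

Call:
arm_command([
  [0.6,[0,0,0],[0,0,0.02]],
  [0.6,[0,0,0],[0,0,0.02]],
  [0.6,[0,0,0],[0,0,0.02]],
  [0.6,[0,0,0],[0,0,0.02]],
])

```text
time_s: 17.85
tool_pos: [0.6204, 0.0161, 0.3611]
eef_rot: [[-0.403, 0.915, 0.001], [0.915, 0.403, 0.002], [0.002, 0.002, -1.0]]
contact_force: [-2.3, 0.3, 4.6]
gripper_width: 0.323
```

```bash
python3 tq.py 8
```

```text
18.25 [0.6204 0.0161 0.3611] yaw 113.87389278171189 z [0.001  0.0024] F [-2.0989 -0.0366  4.0563] T [0.0149 0.6407 0.0563] sd 0.01994887479553018 tau7 -0.05698072476661764 0.023784399191997412 j7 0.49669468707078657 Tz [0.086  0.032  0.0363 0.0738 0.0339 0.0716 0.0698 0.0472] J [-0.0784 -0.1096 -0.0618 -0.0456 -0.0411 -0.0399 -0.0397 -0.0397]
```

Call:
arm_command([
  [0.6,[0,0,0.0001],[0,0,0.1]],
  [0.6,[0,0,0.0001],[0,0,0.1]],
  [0.6,[0,0,0.0001],[0,0,0.06]],
  [0.6,[0,0,0],[0,0,0.02]],
  [0.6,[0,0,0],[0,0,0.02]],
  [0.6,[0,0,0],[0,0,0.02]],
  [0.6,[0,0,0],[0,0,0.02]],
])

```text
time_s: 19.12
tool_pos: [0.6202, 0.0161, 0.3608]
eef_rot: [[-0.065, 0.998, 0.001], [0.998, 0.065, 0.003], [0.003, 0.001, -1.0]]
contact_force: [-1.9, -0.5, 3.3]
gripper_width: 0.321
```

```bash
python3 tq.py 8
```

```text
19.525 [0.6203 0.0161 0.3608] yaw 93.81752493829639 z [0.0005 0.0029] F [-1.9909 -0.1818  4.328 ] T [0.0277 0.6626 0.0688] sd 0.031607851104794554 tau7 -0.061515333072748035 0.022743909707468424 j7 0.18586071800264053 Tz [0.0739 0.0584 0.0322 0.0274 0.0454 0.11   0.1162 0.0865] J [-0.0816 -0.1121 -0.066  -0.0505 -0.0463 -0.0453 -0.0451 -0.0452]
```

Call:
arm_command([
  [0.6,[0,0,0.0001],[0,0,0.08]],
  [0.6,[0,0,0.0001],[0,0,0.06]],
  [0.6,[0,0,0],[0,0,0.02]],
  [0.6,[0,0,0],[0,0,0.02]],
  [0.6,[0,0,0],[0,0,0.02]],
  [0.6,[0,0,0],[0,0,0.02]],
])

```text
time_s: 20.27
tool_pos: [0.6202, 0.0162, 0.3606]
eef_rot: [[0.16, 0.987, 0.0], [0.987, -0.16, 0.003], [0.003, -0.0, -1.0]]
contact_force: [-1.5, -0.6, 4.1]
gripper_width: 0.326
```

```bash
python3 tq.py 8
```

```text
20.675 [0.6202 0.0161 0.3606] yaw 80.87154004386457 z [0.0005 0.0033] F [-2.012   0.3476  4.3265] T [0.0444 0.6694 0.061 ] sd 0.0338093296187566 tau7 -0.07096484099747613 0.02263426540034085 j7 -0.013425821721319299 Tz [0.0685 0.0664 0.0193 0.0706 0.1159 0.0069 0.0465 0.0937] J [-0.0909 -0.1213 -0.0755 -0.06   -0.0558 -0.0548 -0.0547 -0.0547]
```

Call:
arm_command([
  [0.6,[0,0,0.0001],[0,0,0.08]],
  [0.6,[0,0,0.0001],[0,0,0.06]],
  [0.6,[0,0,0],[0,0,0.02]],
  [0.6,[0,0,0],[0,0,0.02]],
  [0.6,[0,0,0],[0,0,0.02]],
  [0.6,[0,0,0],[0,0,0.02]],
])

```text
time_s: 21.42
tool_pos: [0.6202, 0.0161, 0.3604]
eef_rot: [[0.377, 0.926, 0.0], [0.926, -0.377, 0.004], [0.004, -0.001, -1.0]]
contact_force: [-2.1, -0.2, 4.7]
gripper_width: 0.317
```

```bash
python3 tq.py 8
```

```text
21.825 [0.6202 0.0162 0.3605] yaw 67.92912364107359 z [0.0004 0.0037] F [-2.2897  0.5066  3.7682] T [0.0654 0.6564 0.0724] sd 0.0337408045798679 tau7 -0.07882722944486886 0.022488440501884116 j7 -0.21148344110840553 Tz [0.1241 0.0942 0.064  0.0889 0.0322 0.0413 0.1059 0.0289] J [-0.0987 -0.1289 -0.0833 -0.0679 -0.0638 -0.0628 -0.0626 -0.0627]
```

Call:
arm_command([
  [0.6,[0,0,0.0001],[0,0,0.08]],
  [0.6,[0,0,0.0001],[0,0,0.06]],
  [0.6,[0,0,0],[0,0,0.02]],
  [0.6,[0,0,0],[0,0,0.02]],
  [0.6,[0,0,0],[0,0,0.02]],
  [0.6,[0,0,0],[0,0,0.02]],
])

```text
time_s: 22.58
tool_pos: [0.6202, 0.0161, 0.3603]
eef_rot: [[0.575, 0.818, 0.0], [0.818, -0.575, 0.004], [0.004, -0.002, -1.0]]
contact_force: [-1.6, 1.0, 3.2]
gripper_width: 0.319
```

```bash
python3 tq.py 8; python3 - <<'E'
from h import *
p=snap('wrist','w12.png');im=p['color']
cv2.imwrite('pics/w12z.png',cv2.resize(cv2.convertScaleAbs(im[155:245,220:340],alpha=1.2,beta=10),(800,600),interpolation=cv2.INTER_CUBIC))
q=snap('scene','s12.png')['color'];cv2.imwrite('pics/s12z.png',cv2.resize(cv2.convertScaleAbs(q[200:290,230:350],alpha=1.2,beta=10),(800,600),interpolation=cv2.INTER_CUBIC))
E
```

```text
22.975 [0.6202 0.0161 0.3603] yaw 54.97536187185525 z [0.0004 0.0041] F [-2.2309  0.3895  3.6429] T [0.1174 0.6398 0.0884] sd 0.026438565009400006 tau7 -0.08691632392583415 0.022305890397341866 j7 -0.4082812476147387 Tz [0.0299 0.1258 0.1048 0.0865 0.0849 0.0894 0.1078 0.0783] J [-0.1067 -0.1365 -0.0914 -0.0761 -0.072  -0.0709 -0.0708 -0.0709]
```

View pics/w12z.png

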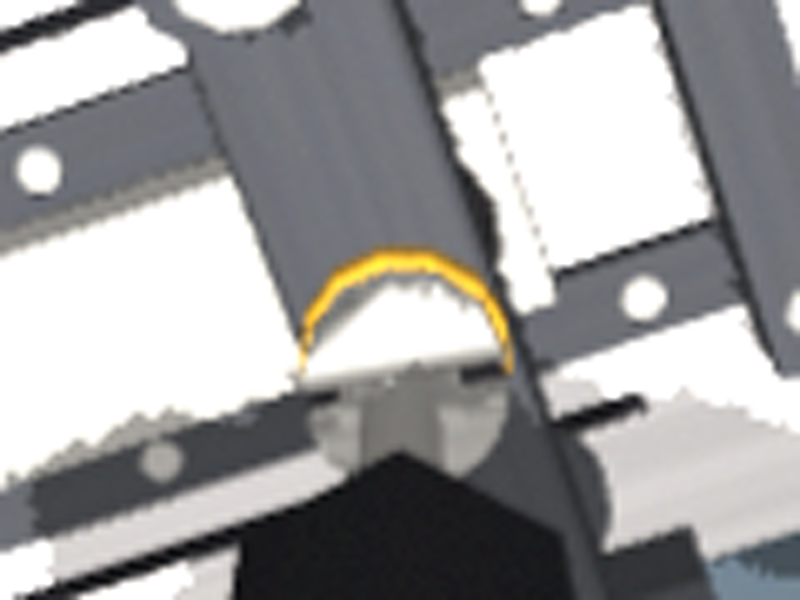

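View pics/s12z.png

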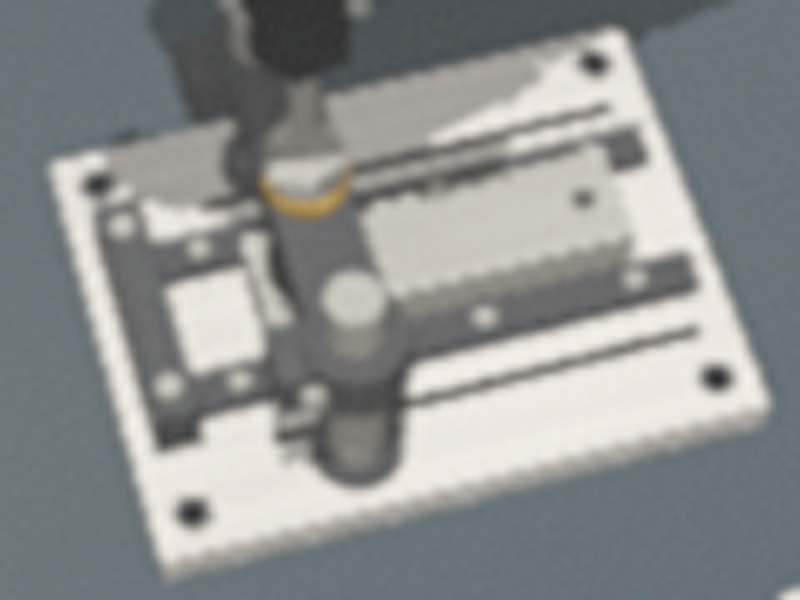

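Call:
arm_command([
  [0.6,[0,0,0.0001],[0,0,0.04]],
  [0.6,[0,0,0],[0,0,0.02]],
  [0.6,[0,0,0],[0,0,0.02]],
  [0.6,[0,0,0],[0,0,0.02]],
  [0.6,[0,0,0],[0,0,0]],
])

```text
time_s: 23.7
tool_pos: [0.6202, 0.0162, 0.3602]
eef_rot: [[0.658, 0.753, 0.0], [0.753, -0.658, 0.004], [0.003, -0.002, -1.0]]
contact_force: [-2.1, 0.7, 3.9]
gripper_width: 0.323
```

```bash
python3 tq.py 8
```

```text
24.1 [0.6201 0.0161 0.3602] yaw 48.86120847506081 z [0.0004 0.0042] F [-1.9256  0.7516  3.7147] T [0.0873 0.6211 0.0723] sd 0.022248352347764642 tau7 -0.08038640575250611 0.0046069276578223775 j7 -0.5008207469455971 Tz [0.0444 0.065  0.0593 0.0558 0.0696 0.1122 0.1049 0.0676] J [-0.0909 -0.0848 -0.0795 -0.0779 -0.0776 -0.0775 -0.0775 -0.0775]
```

Call:
arm_command([
  [0.6,[0,0,0],[0,0,-0.08]],
  [0.6,[0,0,-0.004],[0.002,0,0]],
  [0.6,[0,0,-0.012],[0,0,0]],
  [0.6,[0,0,-0.025],[0,0,0]],
  [0.6,[0,0,-0.03],[0,0,0]],
  [0.6,[0,0,0],[0,0,0]],
])

```text
time_s: 24.85
tool_pos: [0.6209, 0.0154, 0.4335]
eef_rot: [[0.599, 0.801, 0.002], [0.801, -0.599, 0.004], [0.004, -0.0, -1.0]]
contact_force: [0.5, -0.2, -1.7]
gripper_width: 0.319
```

```bash
python3 st.py .4847 .243 .43 108.3;python3 - <<'E'
from h import *
p=snap('wrist','w13.png');im=p['color']
cv2.imwrite('pics/w13z.png',cv2.resize(cv2.convertScaleAbs(im[125:245,200:360],alpha=1.2,beta=10),(800,600),interpolation=cv2.INTER_CUBIC))
E
```

```text
24.85 pos [0.6209 0.0154 0.4335] yaw 53.21577810183737 z [ 0.0022  0.0035 -1.    ] w 0.31923758716288936 F [ 0.5266 -0.1591 -1.6816] T [-0.0432  0.0246 -0.0257] j [-0.5846  0.4084  0.6777  1.6649 -0.2786  1.164  -0.4782]
delta tool [ 0.1007 -0.2454  0.004 ]
rotz tool -0.9614010380220986
tilt rotvec tool [-0.0004 -0.0041  0.    ]
```

View pics/w13z.png

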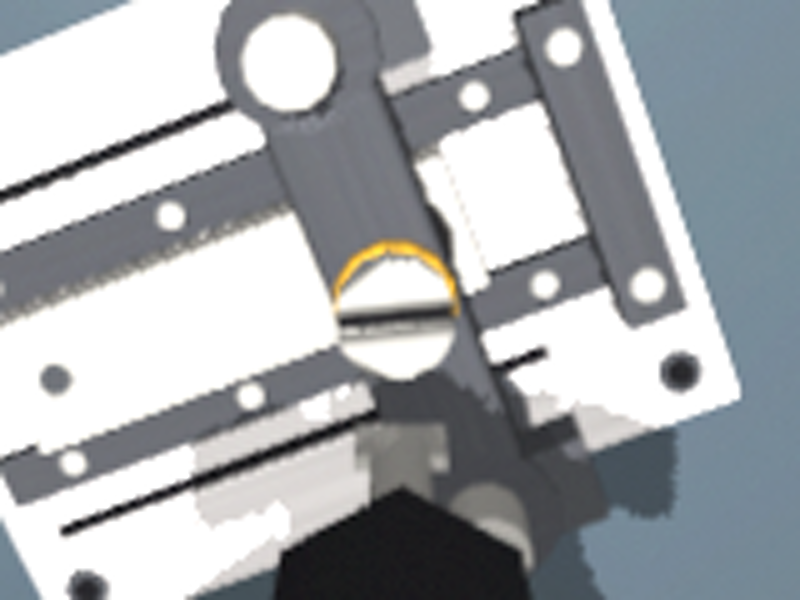

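Call:
arm_command([
  [0.6,[0.015,-0.037,-0.005],[0,-0.004,0]],
  [0.6,[0.0215,-0.052,0],[0,0,0]],
  [0.6,[0.0215,-0.052,0],[0,0,0]],
  [0.6,[0.0215,-0.052,0],[0,0,0]],
  [0.6,[0.021,-0.052,0],[0,0,0]],
  [0.6,[0,0,0],[0,0,-0.13]],
  [0.6,[0,0,0],[0,0,-0.14]],
  [0.6,[0,0,0],[0,0,-0.14]],
  [0.6,[0,0,0],[0,0,-0.14]],
  [0.6,[0,0,0],[0,0,-0.14]],
  [0.6,[0,0,0],[0,0,-0.14]],
  [0.6,[0,0,0],[0,0,-0.12]],
])

```text
time_s: 26.4
tool_pos: [0.4746, 0.2521, 0.4207]
eef_rot: [[-0.331, 0.943, -0.025], [0.943, 0.331, -0.015], [-0.006, -0.028, -1.0]]
contact_force: [-0.0, 0.0, -0.9]
gripper_width: 0.321
```

Call:
arm_command([
  [0.6,[0,0,0],[0,0,0]],
  [0.6,[0,0,0],[0,0,0]],
])

```text
time_s: 26.65
tool_pos: [0.4741, 0.2519, 0.4188]
eef_rot: [[-0.328, 0.944, -0.027], [0.945, 0.328, -0.017], [-0.007, -0.031, -0.999]]
contact_force: [0.2, -0.0, -0.6]
gripper_width: 0.319
```

```bash
python3 st.py .4847 .243 .37 108.3
```

```text
26.65 pos [0.4741 0.2519 0.4188] yaw 109.14033191517176 z [-0.0273 -0.0167 -0.9995] w 0.31905696846425907 F [ 0.2195 -0.0343 -0.6356] T [-0.0299 -0.0131 -0.0004] j [-0.9376  0.2454  0.4484  1.8564 -0.1168  1.0982 -0.1103]
delta tool [-0.0116  0.0086  0.0486]
rotz tool 0.014666558729336896
tilt rotvec tool [-0.0313  0.0068  0.    ]
```

Call:
arm_command([
  [0.6,[0,0,0],[-0.031,0.007,0.014]],
  [0.6,[-0.0113,0.0068,0],[0,0,0]],
  [0.6,[0,0,0.02],[0,0,0]],
  [0.6,[0,0,0],[0,0,0]],
  [0.6,[0,0,0],[0,0,0]],
])

```text
time_s: 27.28
tool_pos: [0.4863, 0.2414, 0.3992]
eef_rot: [[-0.309, 0.951, 0.004], [0.951, 0.309, 0.001], [-0.0, 0.004, -1.0]]
contact_force: [-0.9, 0.2, -0.3]
gripper_width: 0.325
```

```bash
python3 st.py .4847 .243 .35 108.3;  python3 - <<'E'
from h import *
p=snap('wrist','w14.png');im=p['color']
cv2.imwrite('pics/w14z.png',cv2.resize(cv2.convertScaleAbs(im[125:245,200:360],alpha=1.2,beta=10),(800,600),interpolation=cv2.INTER_CUBIC))
E
```

```text
27.275 pos [0.4863 0.2414 0.3992] yaw 108.02249684651935 z [ 0.0044  0.0009 -1.    ] w 0.3245025514601213 F [-0.8765  0.1773 -0.2964] T [0.0092 0.0242 0.0346] j [-0.9116  0.2684  0.4552  1.8779 -0.1357  1.0213 -0.0854]
delta tool [ 0.0021 -0.0012  0.0492]
rotz tool -0.00484334371290478
tilt rotvec tool [0.0044 0.0005 0.    ]
```

View pics/w14z.png

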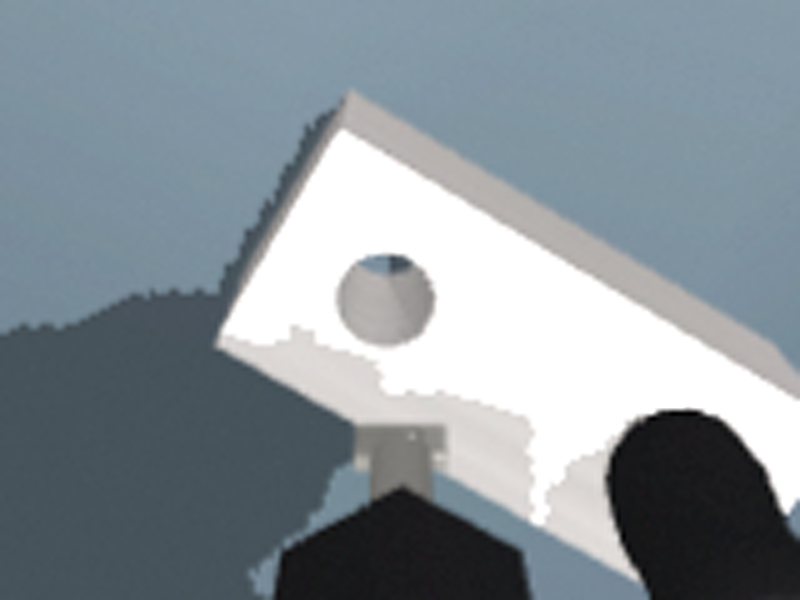

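Call:
arm_command([
  [0.6,[0.002,-0.0012,0],[0.0044,0,0]],
  [0.6,[0,0,0.025],[0,0,0]],
  [0.6,[0,0,0.015],[0,0,0]],
  [0.6,[0,0,0.005],[0,0,0]],
  [0.6,[0,0,0],[0,0,0]],
])

```text
time_s: 27.95
tool_pos: [0.485, 0.2439, 0.3554]
eef_rot: [[-0.31, 0.951, 0.003], [0.951, 0.31, 0.003], [0.001, 0.004, -1.0]]
contact_force: [-0.6, 0.6, -1.0]
gripper_width: 0.319
```

```bash
python3 st.py .4847 .243 .2664 108.3;  python3 - <<'E'
from h import *
p=snap('wrist','w15.png');im=p['color'];s=r.get_state();T=s['tool_pos']+s['eef_rot']@np.array([0,0,.2624]);print(T,proj(p,T),proj(p,[.4847,.243,.066]))
cv2.imwrite('pics/w15z.png',cv2.resize(cv2.convertScaleAbs(im[125:245,200:360],alpha=1.2,beta=10),(800,600),interpolation=cv2.INTER_CUBIC))
E
```

```text
27.95 pos [0.485  0.2439 0.3554] yaw 108.07695517113271 z [ 0.0034  0.0027 -1.    ] w 0.3192446733947803 F [-0.5985  0.6344 -1.0161] T [-0.0207 -0.0167  0.0649] j [-0.8984  0.3187  0.4408  1.9255 -0.1687  0.9286 -0.0606]
delta tool [-0.0009 -0.001   0.089 ]
rotz tool -0.003892866643281213
tilt rotvec tool [ 0.0041 -0.0015  0.    ]
[0.48617508 0.24473457 0.09328687] [280.48206403 210.44995846] [278.10655492 201.41347179]
```

View pics/w15z.png

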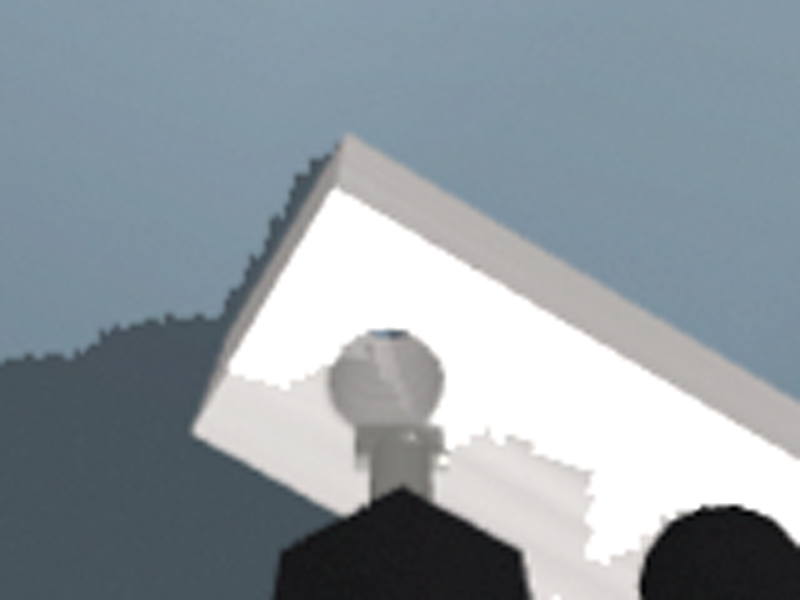

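Call:
arm_command([
  [0.6,[-0.0009,-0.0008,0.005],[0.004,-0.0015,0]],
  [0.6,[0,0,0.015],[0,0,0]],
  [0.6,[0,0,0.02],[0,0,0]],
  [0.6,[0,0,0.02],[0,0,0]],
  [0.6,[0,0,0.015],[0,0,0]],
  [0.6,[0,0,0.005],[0,0,0]],
  [0.6,[0,0,0],[0,0,0]],
])

```text
time_s: 28.88
tool_pos: [0.4851, 0.243, 0.2717]
eef_rot: [[-0.31, 0.951, 0.002], [0.951, 0.31, 0.001], [0.001, 0.002, -1.0]]
contact_force: [0.3, -0.2, -1.6]
gripper_width: 0.32
```

```bash
python3 st.py .4847 .243 .2664 108.3
```

```text
28.875 pos [0.4851 0.243  0.2717] yaw 108.07901983442092 z [ 0.0018  0.0011 -1.    ] w 0.3202736224603306 F [ 0.3399 -0.1753 -1.574 ] T [-0.0485  0.0433  0.0019] j [-0.8551  0.4324  0.4003  1.9964 -0.2407  0.7557  0.0036]
delta tool [ 0.0002 -0.0004  0.0053]
rotz tool -0.00385683147095716
tilt rotvec tool [ 0.002  -0.0005  0.    ]
```

Call:
arm_command([
  [0.6,[0,0,0.0035],[0.002,0,0]],
  [0.6,[0,0,0.0015],[0,0,0]],
  [0.6,[0,0,0.0008],[0,0,0]],
])

```text
time_s: 29.25
tool_pos: [0.4857, 0.2432, 0.267]
eef_rot: [[-0.31, 0.951, 0.002], [0.951, 0.31, 0.002], [0.002, 0.003, -1.0]]
contact_force: [0.2, 0.3, -0.7]
gripper_width: 0.317
```

```bash
python3 st.py .4847 .243 .2664 108.3
```

```text
29.25 pos [0.4857 0.2432 0.267 ] yaw 108.08092604627264 z [ 0.0024  0.0024 -1.    ] w 0.3172186049950617 F [ 0.1959  0.2693 -0.6845] T [0.0283 0.0421 0.0084] j [-0.8512  0.4401  0.3964  1.9983 -0.2464  0.7456  0.0086]
delta tool [ 0.0001 -0.001   0.0006]
rotz tool -0.003823561797904137
tilt rotvec tool [ 0.003  -0.0015 -0.    ]
```

Within about 0.5 mm of its seat. I'll lower the last bit and release, opening only partly to clear the nut driver.

Call:
arm_command([
  [0.6,[0,-0.0008,0.001],[0.002,0,0]],
  [0.6,[0,0,0.0005],[0,0,0]],
  [-0.4,[0,0,0],[0,0,0]],
  [-0.4,[0,0,0],[0,0,0]],
  [-0.4,[0,0,0],[0,0,0]],
  [-0.4,[0,0,0],[0,0,0]],
  [-0.4,[0,0,-0.01],[0,0,0]],
  [-0.4,[0,0,-0.03],[0,0,0]],
  [-0.4,[0,0,-0.04],[0,0,0]],
  [-0.4,[0,0,-0.04],[0,0,0]],
  [-0.4,[0,0,-0.03],[0,0,0]],
  [-0.4,[0,0,0],[0,0,0]],
])

```text
time_s: 30.75
tool_pos: [0.4851, 0.2422, 0.424]
eef_rot: [[-0.309, 0.951, 0.004], [0.951, 0.309, 0.004], [0.003, 0.005, -1.0]]
contact_force: [0.8, 0.1, -0.8]
gripper_width: 0.701
```

```bash
python3 st.py ;  python3 - <<'E'
from h import *
p=snap('wrist','w16.png')
E
```

```text
30.75 pos [0.4851 0.2422 0.424 ] yaw 108.02464724052889 z [ 0.0035  0.0039 -1.    ] w 0.7006690141293579 F [ 0.773   0.1225 -0.7991] T [0.0591 0.0453 0.0455] j [-0.9256  0.2421  0.4656  1.8494 -0.1249  1.0734 -0.0979]
```

View pics/w16.png

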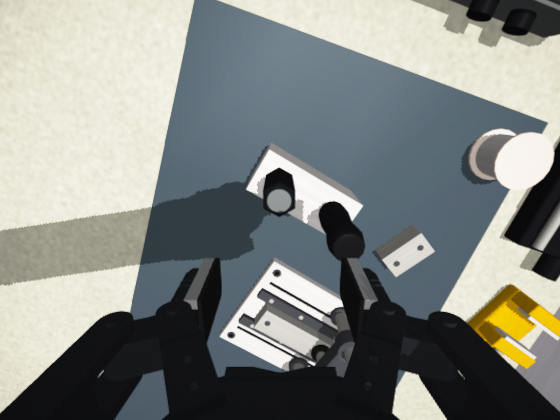

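Call:
arm_command([
  [0.0,[-0.03,-0.007,0],[0.005,-0.003,0]],
  [1,[-0.055,-0.012,0],[0,0,0]],
  [1,[-0.055,-0.012,0],[0,0,0]],
  [1,[-0.045,-0.01,0],[0,0,0]],
  [1,[0,0,0],[0,0,-0.13]],
  [1,[0,0,0],[0,0,-0.14]],
  [1,[0,0,0],[0,0,-0.14]],
  [1,[0,0,0],[0,0,-0.14]],
  [1,[0,0,0],[0,0,-0.14]],
  [1,[0,0,0],[0,0,-0.14]],
  [1,[0,0,0],[0,0,-0.12]],
  [1,[0,0,0],[0,0,0]],
], force=60)

```text
time_s: 32.3
tool_pos: [0.4977, 0.0472, 0.408]
eef_rot: [[-0.961, 0.273, -0.031], [0.274, 0.962, -0.012], [0.027, -0.021, -0.999]]
contact_force: [0.4, -0.7, -0.4]
gripper_width: -0.002
```

Call:
arm_command([
  [1,[0,0,0],[0,0,0]],
])

```text
time_s: 32.42
tool_pos: [0.4975, 0.0471, 0.4074]
eef_rot: [[-0.961, 0.275, -0.033], [0.276, 0.961, -0.013], [0.028, -0.021, -0.999]]
contact_force: [1.1, 0.7, -1.5]
gripper_width: -0.0
```

```bash
python3 st.py .504 .051 .3 164;  python3 - <<'E'
from h import *
np.set_printoptions(precision=4,suppress=True)
p=snap('wrist','w17.png');im=p['color']
for t,z in [('stop_axis',.014),('fence',.014),('block_mid',.025)]:
    print(t,[(x['centre'],x['confidence'],onz(p,x['centre'],z)) for x in r.mark_of(t,p)[:2]])
E
```

```text
32.425 pos [0.4975 0.0471 0.4074] yaw 164.00056419834544 z [-0.0328 -0.0128 -0.9994] w -0.00025958017990716943 F [ 1.1044  0.6513 -1.5466] T [-0.0194 -0.0241  0.0278] j [-0.5604  0.1901  0.4398  1.9486 -0.0827  1.0564  1.2077]
delta tool [-0.0081  0.0078  0.1071]
rotz tool 9.847118762299634e-06
tilt rotvec tool [-0.0213 -0.028  -0.    ]
stop_axis []
fence []
block_mid [([292.3, 249.5], 0.85, array([0.5773, 0.0307, 0.025 ])), ([503.0, 129.5], 0.75, array([0.501 , 0.2886, 0.025 ]))]
```

View pics/w17.png

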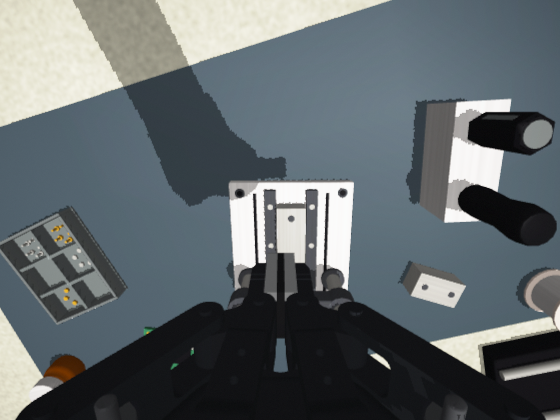

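```bash
python3 - <<'E'
import cv2
im=cv2.imread('pics/w17.png')
cv2.imwrite('pics/w17z.png',cv2.resize(im[170:290,215:375],(800,600),interpolation=cv2.INTER_CUBIC))
E
```

```text
(no output)
```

View pics/w17z.png

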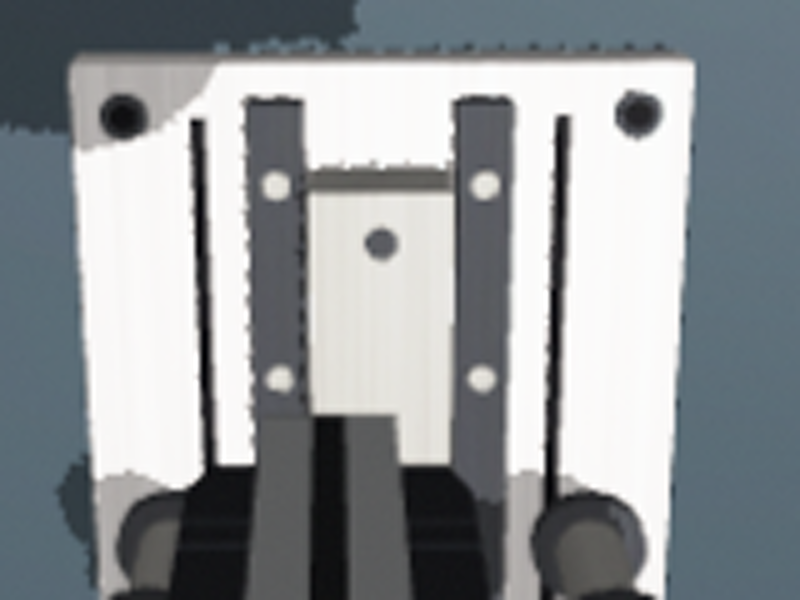

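```bash
python3 - <<'E'
from h import *
np.set_printoptions(precision=4,suppress=True)
p=r.get_image('wrist');a=cv2.imread('pics/w17.png')[170:290,215:375]
b=p['color'][170:290,215:375]
g=lambda x:np.float32(cv2.cvtColor(x,cv2.COLOR_BGR2GRAY))
sh,_=cv2.phaseCorrelate(g(a),g(b));print(sh)
f=lambda u,v,z:onz(p,(215+u/5,170+v/5),z)
for n,A,B,z in [('near',(308,192),(452,190),.036),('plate',(72,62),(692,60),.014),('holes',(124,115),(639,113),.014),('scrL',(276,185),(279,378),.022),('scrR',(485,185),(482,378),.022)]:
    a,b=f(*A,z),f(*B,z);d=b-a;print(n,a[:2],b[:2],(a+b)[:2]/2,np.linalg.norm(d),np.degrees(np.arctan2(d[1],d[0])))
s=r.get_state();print(s['tool_pos'])
E
```

```text
(-0.40969822914320275, -0.48176339267595125)
near [0.5187 0.0283] [0.5271 0.0604] [0.5229 0.0443] 0.03310631804398608 75.31269594516738
plate [ 0.4786 -0.0198] [0.518  0.1228] [0.4983 0.0515] 0.1479133191286972 74.56015544754898
holes [ 0.4945 -0.0118] [0.5273 0.1079] [0.5109 0.0481] 0.12411510700682524 74.6441957057602
scrL [0.5191 0.0198] [0.5675 0.0063] [0.5433 0.013 ] 0.050235518126426876 -15.582482563200056
scrR [0.5324 0.0679] [0.5808 0.0549] [0.5566 0.0614] 0.05008780940598442 -15.0561430004817
[0.4978 0.0472 0.408 ]
```

Call:
arm_command([
  [1,[0,0,0],[-0.021,-0.028,-0.012]],
  [1,[0,0,0],[0,0,0]],
])

```text
time_s: 32.92
tool_pos: [0.4978, 0.0472, 0.4081]
eef_rot: [[-0.965, 0.262, 0.004], [0.262, 0.965, 0.001], [-0.003, 0.002, -1.0]]
contact_force: [-0.1, -0.4, -0.6]
gripper_width: 0.002
```

```bash
python3 st.py .5007 .0504 .200 164.7
```

```text
32.925 pos [0.4978 0.0472 0.4081] yaw 164.81220401208014 z [ 0.0038  0.0012 -1.    ] w 0.0024669722736441572 F [-0.1439 -0.4497 -0.5623] T [-0.012  -0.0275  0.0009] j [-0.558   0.1803  0.4363  1.9572 -0.09    1.0186  1.2248]
delta tool [-0.0013  0.0034  0.2082]
rotz tool 0.0019583294447462095
tilt rotvec tool [0.0022 0.0033 0.    ]
```

Call:
arm_command([
  [1,[-0.001,0.0034,0.02],[0.002,0.003,0.002]],
  [1,[0,0,0.045],[0,0,0]],
  [1,[0,0,0.05],[0,0,0]],
  [1,[0,0,0.045],[0,0,0]],
  [1,[0,0,0.02],[0,0,0]],
  [1,[0,0,0.005],[0,0,0]],
  [1,[0,0,0],[0,0,0]],
])

```text
time_s: 33.8
tool_pos: [0.5024, 0.0513, 0.2206]
eef_rot: [[-0.965, 0.263, 0.009], [0.263, 0.965, 0.003], [-0.008, 0.005, -1.0]]
contact_force: [-0.1, -0.0, 0.0]
gripper_width: 0.003
```

```bash
python3 st.py .5007 .0504 .200 164.7
```

```text
33.8 pos [0.5024 0.0513 0.2206] yaw 164.7223525528119 z [ 0.0086  0.0029 -1.    ] w 0.0027900917493281093 F [-0.1356 -0.0308  0.0387] T [-0.042   0.0011  0.0039] j [-0.4607  0.4619  0.347   2.1122 -0.2745  0.6001  1.3835]
delta tool [ 0.0015 -0.0015  0.0205]
rotz tool 0.0003901256427939896
tilt rotvec tool [0.0051 0.0076 0.    ]
```

Call:
arm_command([
  [1,[0.0015,-0.0012,0.004],[0.005,0.0075,0]],
  [1,[0,0,0.01],[0,0,0]],
  [1,[0,0,0.005],[0,0,0]],
  [1,[0,0,0],[0,0,0]],
])

```text
time_s: 34.3
tool_pos: [0.5016, 0.0508, 0.2027]
eef_rot: [[-0.965, 0.263, 0.004], [0.263, 0.965, 0.001], [-0.004, 0.002, -1.0]]
contact_force: [-0.0, 0.2, -0.4]
gripper_width: 0.002
```

```bash
python3 st.py .5007 .0504 .200 164.7; python3 - <<'E'
from h import *
p=snap('wrist','w18.png')
E
```

```text
34.3 pos [0.5016 0.0508 0.2027] yaw 164.73539976338915 z [ 0.0045  0.0013 -1.    ] w 0.002178172293111911 F [-0.0479  0.182  -0.44  ] T [0.0024 0.0376 0.0186] j [-0.4458  0.4928  0.3304  2.1207 -0.2916  0.5656  1.3995]
delta tool [ 0.0008 -0.0006  0.0027]
rotz tool 0.0006178424255678791
tilt rotvec tool [0.0025 0.004  0.    ]
```

View pics/w18.png

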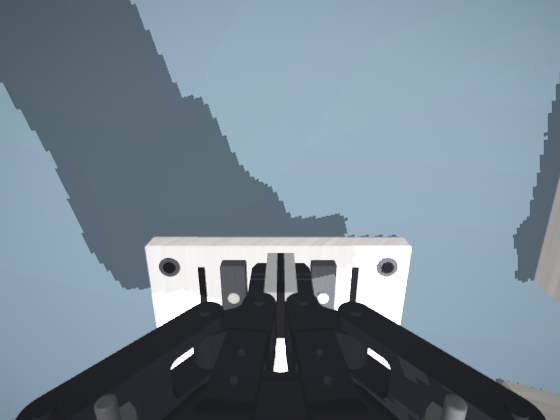

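Call:
arm_command([
  [1,[0,-0.0006,0.0027],[0.0025,0.004,0]],
  [1,[-0.003,0,0],[0,0,0]],
  [1,[-0.003,0,0],[0,0,0]],
  [1,[-0.003,0,0],[0,0,0]],
])

```text
time_s: 34.85
tool_pos: [0.5109, 0.0477, 0.2003]
eef_rot: [[-0.965, 0.263, 0.001], [0.263, 0.965, 0.0], [-0.001, 0.0, -1.0]]
contact_force: [-0.4, -0.8, 0.9]
gripper_width: -0.0
```

```bash
python3 st.py
```

```text
34.85 pos [0.5109 0.0477 0.2003] yaw 164.74342366316841 z [ 0.0008  0.0001 -1.    ] w -0.0004874136628921699 F [-0.3873 -0.779   0.911 ] T [-0.0262  0.0125 -0.0167] j [-0.4339  0.508   0.3292  2.1001 -0.2929  0.5755  1.4084]
```

Call:
arm_command([
  [1,[-0.002,0,0],[0,0,0]],
  [1,[-0.002,0,0],[0,0,0]],
])

```text
time_s: 35.1
tool_pos: [0.5128, 0.0472, 0.1997]
eef_rot: [[-0.965, 0.263, -0.008], [0.263, 0.965, 0.001], [0.008, -0.001, -1.0]]
contact_force: [-5.6, 1.4, 3.7]
gripper_width: 0.004
```

```bash
python3 tq.py 4
```

```text
35.3 [0.5127 0.0472 0.1996] yaw 164.77449721768176 z [-0.0074  0.0013] F [-4.6443  1.4386  2.2356] T [ 0.3341  1.0663 -0.0071] sd 0.02604136812699629 tau7 0.0034821645385818556 0.0018306773117685881 j7 1.4112147863269404 Tz [ 0.0099  0.0128 -0.0515  0.0005] J [0.0053 0.0053 0.002  0.0013]
```

Call:
arm_command([
  [1,[-0.002,0,0],[0,0,0]],
  [1,[-0.002,0,0],[0,0,0]],
])

```text
time_s: 35.55
tool_pos: [0.5141, 0.0468, 0.1989]
eef_rot: [[-0.965, 0.262, -0.016], [0.262, 0.965, 0.003], [0.016, -0.002, -1.0]]
contact_force: [-5.3, 1.8, 2.5]
gripper_width: 0.005
```

```bash
python3 tq.py 4
```

```text
35.75 [0.5141 0.0468 0.1988] yaw 164.8336599734875 z [-0.0158  0.0025] F [-5.1007  1.4443  2.7983] T [0.3046 1.0124 0.0248] sd 0.02542659390887621 tau7 0.00459102358945529 0.0017985096896525924 j7 1.4140841482165214 Tz [ 0.0364 -0.019   0.0384  0.0435] J [0.0063 0.0064 0.0032 0.0025]
```

Call:
arm_command([
  [1,[-0.003,0,-0.0005],[0,-0.018,0]],
  [1,[-0.003,0,0],[0,-0.015,0]],
])

```text
time_s: 36.0
tool_pos: [0.5147, 0.0466, 0.1977]
eef_rot: [[-0.966, 0.26, -0.001], [0.26, 0.966, -0.004], [0.0, -0.004, -1.0]]
contact_force: [-9.3, 3.0, 5.2]
gripper_width: 0.0
```

```bash
python3 tq.py 4; python3 st.py
```

```text
36.2 [0.5147 0.0466 0.1976] yaw 164.93611023358156 z [-0.0015 -0.0039] F [-7.7608  2.3452  4.1767] T [0.4972 1.759  0.0036] sd 0.032224614959201224 tau7 -0.00029984837652818896 0.0006077186502375026 j7 1.4120920884023145 Tz [ 0.0285  0.0134 -0.0514  0.0239] J [-0.0001 -0.0013 -0.0001  0.0002]
36.2 pos [0.5147 0.0466 0.1976] yaw 164.93611023358156 z [-0.0015 -0.0039 -1.    ] w 0.003394326177232993 F [-7.9013  3.4031  4.0644] T [0.4833 1.7792 0.0239] j [-0.4306  0.5177  0.3293  2.0921 -0.2909  0.5767  1.4121]
```

Call:
arm_command([
  [1,[-0.005,0,-0.002],[0.004,-0.006,0]],
  [1,[-0.005,0,-0.001],[0,-0.008,0]],
])

```text
time_s: 36.45
tool_pos: [0.5188, 0.0456, 0.198]
eef_rot: [[-0.966, 0.258, -0.008], [0.258, 0.966, -0.009], [0.005, -0.011, -1.0]]
contact_force: [-9.7, 2.2, 6.3]
gripper_width: 0.004
```

```bash
python3 tq.py 4
```

```text
36.65 [0.519  0.0455 0.198 ] yaw 165.0551039268433 z [-0.0065 -0.0096] F [-7.6569  2.8707  1.6138] T [ 0.5948  1.5838 -0.0152] sd 0.03669077377187893 tau7 -0.010998520738212392 0.002106456431094199 j7 1.4103799691256806 Tz [-0.0564  0.0217  0.021  -0.0469] J [-0.0081 -0.01   -0.0127 -0.0133]
```

Call:
arm_command([
  [1,[-0.005,0,-0.001],[-0.01,-0.01,0]],
  [1,[-0.005,0,-0.001],[0,-0.009,0]],
  [1,[-0.005,0,-0.001],[0,-0.009,0]],
])

```text
time_s: 37.02
tool_pos: [0.5251, 0.0434, 0.198]
eef_rot: [[-0.967, 0.255, -0.005], [0.255, 0.967, -0.004], [0.004, -0.005, -1.0]]
contact_force: [-8.9, 2.3, 4.1]
gripper_width: -0.0
```

```bash
python3 st.py .5379 .0405 .2 164.7;python3 tq.py 2; python3 - <<'E'
from h import *
p=snap('wrist','w19.png')
E
```

```text
37.025 pos [0.5251 0.0434 0.198 ] yaw 165.2070356828958 z [-0.0054 -0.0039 -1.    ] w -0.00021098350998902538 F [-8.8762  2.2859  4.081 ] T [0.5777 1.9214 0.0234] j [-0.4187  0.529   0.3284  2.0675 -0.2893  0.5941  1.4228]
delta tool [-0.0131  0.0004 -0.0021]
rotz tool 0.008849442091629677
tilt rotvec tool [-0.0051 -0.0042 -0.    ]
37.125 [0.5254 0.0433 0.1979] yaw 165.19983270784576 z [-0.0045 -0.0042] F [-7.6129  2.0444  2.9736] T [ 0.4608  1.6357 -0.0093] sd 0.0022103254313454936 tau7 0.008015163039090112 0.00022580366930924356 j7 1.4227540779913326 Tz [-0.0115 -0.0071] J [0.0078 0.0082]
```

View pics/w19.png

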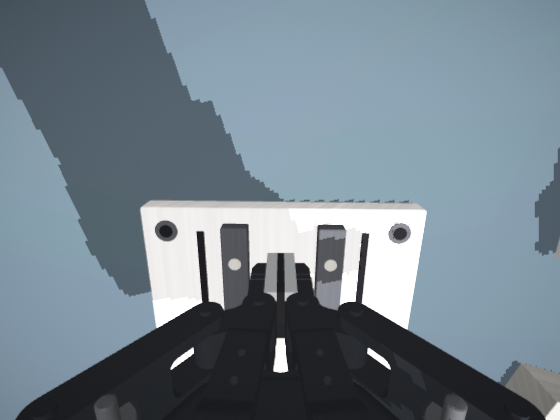

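Sliding steadily at about 9 N, with 13 mm to go. Continuing in small steps.

Call:
arm_command([
  [1,[-0.005,0,-0.001],[-0.005,-0.011,0.004]],
  [1,[-0.005,0,-0.001],[0,-0.009,0.004]],
  [1,[-0.005,0,-0.001],[0,-0.009,0]],
  [1,[-0.005,0,-0.001],[0,-0.009,0]],
])

```text
time_s: 37.67
tool_pos: [0.5337, 0.0409, 0.1979]
eef_rot: [[-0.966, 0.26, -0.004], [0.26, 0.966, -0.004], [0.003, -0.005, -1.0]]
contact_force: [-8.0, 2.5, 4.2]
gripper_width: -0.0
```

```bash
python3 st.py .5379 .0405 .2 164.7
```

```text
37.675 pos [0.5337 0.0409 0.1979] yaw 164.9449318971953 z [-0.0041 -0.0044 -1.    ] w -0.00010250349843088584 F [-8.0431  2.5224  4.2022] T [0.4945 1.7678 0.0252] j [-0.4112  0.5387  0.3299  2.0488 -0.2905  0.6028  1.4249]
delta tool [-0.0041  0.0007 -0.0021]
rotz tool 0.004274868049214259
tilt rotvec tool [-0.0053 -0.0028 -0.    ]
```

Call:
arm_command([
  [1,[0.01,0,-0.002],[-0.004,0,0]],
  [1,[0,0,-0.04],[0,0,0]],
  [0.5,[0,0,-0.055],[0,0,0]],
  [-0.4,[0,0,-0.05],[0,0,0]],
  [-0.4,[0.02,0.04,-0.015],[0,0,0]],
  [-0.4,[0.024,0.05,0],[0,0,0]],
  [-0.4,[0.024,0.05,0],[0,0,0]],
  [-0.4,[0.022,0.045,0],[0,0,0]],
  [-0.4,[0,0,0],[0,0,0.16]],
  [-0.4,[0,0,0],[0,0,0.17]],
  [-0.4,[0,0,0],[0,0,0.17]],
  [-0.4,[0,0,0],[0,0,0.17]],
])

```text
time_s: 39.17
tool_pos: [0.4859, 0.2513, 0.3698]
eef_rot: [[-0.575, 0.818, 0.025], [0.818, 0.575, 0.011], [-0.006, 0.027, -1.0]]
contact_force: [0.1, -0.3, 0.2]
gripper_width: 0.702
```

Call:
arm_command([
  [-0.4,[0,0,0],[0,0,0.17]],
  [-0.4,[0,0,0],[0,0,0.1]],
  [-0.4,[0,0,0],[0,0,0]],
  [-0.4,[0,0,0],[0,0,0]],
])

```text
time_s: 39.67
tool_pos: [0.486, 0.2509, 0.3708]
eef_rot: [[-0.329, 0.944, 0.032], [0.944, 0.329, 0.014], [0.003, 0.034, -0.999]]
contact_force: [0.4, 0.6, -0.2]
gripper_width: 0.7
```

```bash
python3 st.py .4847 .243 .34 108.3; python3 - <<'E'
from h import *
p=snap('wrist','w20.png')
q=p['color']; print(proj(p,[.4847,.243,.136]))
cv2.imwrite('pics/w20z.png',cv2.resize(cv2.convertScaleAbs(q[125:275,200:360],alpha=2,beta=10),(640,600),interpolation=cv2.INTER_CUBIC))
E
```

```text
39.675 pos [0.486  0.2509 0.3708] yaw 109.21673208821815 z [ 0.0317  0.0137 -0.9994] w 0.7001122761303756 F [ 0.354   0.6418 -0.2238] T [-0.001   0.0397  0.016 ] j [-0.9979  0.3117  0.5505  1.9138 -0.1981  0.9344 -0.0206]
delta tool [-0.0072 -0.0049  0.0307]
rotz tool 0.015999993298090157
tilt rotvec tool [ 0.0345 -0.0025 -0.    ]
[263.29354027 233.60011704]
```

View pics/w20z.png

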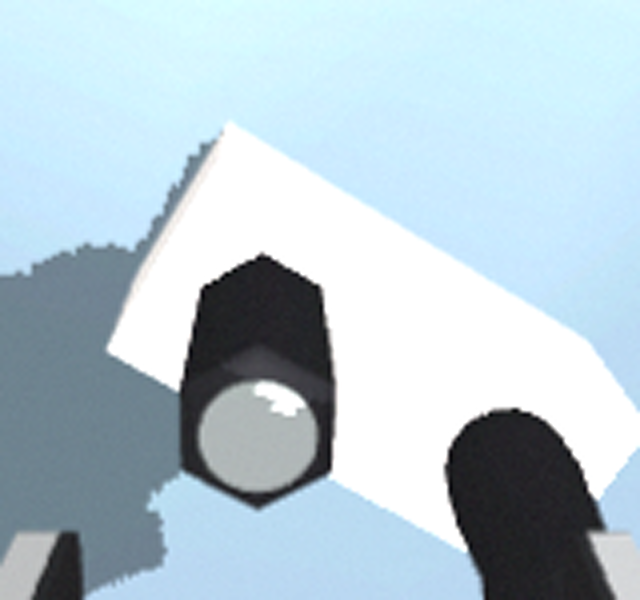

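Call:
arm_command([
  [-0.4,[0,0,0],[0.034,-0.0025,0.016]],
  [-0.4,[-0.0072,-0.004,0.005],[0,0,0]],
  [-0.4,[0,0,0.015],[0,0,0]],
  [-0.4,[0,0,0],[0,0,0]],
])

```text
time_s: 40.22
tool_pos: [0.4842, 0.2417, 0.3491]
eef_rot: [[-0.313, 0.95, -0.002], [0.95, 0.313, -0.001], [0.0, -0.003, -1.0]]
contact_force: [-0.0, -0.5, 0.4]
gripper_width: 0.702
```

```bash
python3 st.py .4847 .243 .2664 108.3
```

```text
40.225 pos [0.4842 0.2417 0.3491] yaw 108.24947180160751 z [-0.0024 -0.0006 -1.    ] w 0.7023772594348744 F [-0.0076 -0.5443  0.3748] T [-0.0411  0.0219  0.0558] j [-0.9772  0.3379  0.5469  1.938  -0.2181  0.926  -0.0045]
delta tool [0.0011 0.0011 0.0827]
rotz tool -0.0008818834270500098
tilt rotvec tool [-0.0025 -0.0002  0.    ]
```

Call:
arm_command([
  [-0.4,[0.001,0.001,0.015],[-0.002,0,0]],
  [-0.4,[0,0,0.025],[0,0,0]],
  [-0.4,[0,0,0.025],[0,0,0]],
  [-0.4,[0,0,0.01],[0,0,0]],
  [-0.4,[0,0,0.005],[0,0,0]],
  [-0.4,[0,0,0],[0,0,0]],
])

```text
time_s: 40.98
tool_pos: [0.485, 0.2439, 0.2644]
eef_rot: [[-0.314, 0.949, 0.0], [0.949, 0.314, 0.0], [0.0, 0.0, -1.0]]
contact_force: [0.5, 0.2, 0.2]
gripper_width: 0.699
```

```bash
python3 st.py .4847 .243 .2664 108.3
```

```text
40.975 pos [0.485  0.2439 0.2644] yaw 108.32119212511161 z [ 0.      0.0001 -1.    ] w 0.6985852511660829 F [0.4865 0.184  0.2394] T [-0.0652 -0.0056  0.0048] j [-0.9237  0.4581  0.4906  2.0037 -0.3101  0.7519  0.0727]
delta tool [-0.0008 -0.0006 -0.002 ]
rotz tool 0.00036987235869218184
tilt rotvec tool [ 0.0001 -0.      0.    ]
```

Call:
arm_command([
  [0.2,[-0.0008,0,-0.002],[0,0,0]],
  [0.6,[0,0,0],[0,0,0]],
  [0.6,[0,0,0],[0,0,0]],
  [0.6,[0,0,0],[0,0,0]],
  [0.6,[0,0,0],[0,0,0]],
], force=60)

```text
time_s: 41.6
tool_pos: [0.4857, 0.2433, 0.2684]
eef_rot: [[-0.314, 0.949, 0.003], [0.949, 0.314, 0.002], [0.001, 0.003, -1.0]]
contact_force: [0.5, 0.1, -1.2]
gripper_width: 0.317
```

```bash
python3 st.py .6208 .0178 .2664 108.3
```

```text
41.6 pos [0.4857 0.2433 0.2684] yaw 108.32605323504733 z [ 0.0027  0.0023 -1.    ] w 0.316750905524366 F [ 0.4776  0.1344 -1.1505] T [-0.0234 -0.0273 -0.0304] j [-0.9244  0.452   0.4932  2.0013 -0.3073  0.7565  0.0719]
delta tool [-0.2565  0.0573  0.0018]
rotz tool 0.0004547147323718608
tilt rotvec tool [ 0.0033 -0.0014  0.    ]
```

Call:
arm_command([
  [0.6,[0,0,-0.02],[0,0,0]],
  [0.6,[0,0,-0.045],[0,0,0]],
  [0.6,[0,0,-0.05],[0,0,0]],
  [0.6,[0,0,-0.035],[0,0,0]],
  [0.6,[-0.04,0.009,-0.005],[0,0,0]],
  [0.6,[-0.055,0.013,0],[0,0,0]],
  [0.6,[-0.055,0.013,0],[0,0,0]],
  [0.6,[-0.055,0.013,0],[0,0,0]],
  [0.6,[-0.045,0.011,0],[0,0,0.05]],
  [0.6,[0,0,0],[0,0,0.15]],
  [0.6,[0,0,0],[0,0,0.15]],
  [0.6,[0,0,0],[0,0,0.15]],
])

```text
time_s: 43.1
tool_pos: [0.6234, 0.0181, 0.4262]
eef_rot: [[0.192, 0.981, -0.0], [0.981, -0.192, 0.001], [0.001, -0.0, -1.0]]
contact_force: [-1.0, 0.0, -0.7]
gripper_width: 0.319
```

Call:
arm_command([
  [0.6,[0,0,0],[0,0,0.15]],
  [0.6,[0,0,0],[0,0,0.12]],
  [0.6,[0,0,0],[0,0,0]],
  [0.6,[0,0,0],[0,0,0]],
])

```text
time_s: 43.6
tool_pos: [0.623, 0.0184, 0.4249]
eef_rot: [[0.453, 0.892, -0.002], [0.892, -0.453, 0.0], [-0.001, -0.002, -1.0]]
contact_force: [0.0, 0.3, -1.1]
gripper_width: 0.317
```

```bash
python3 st.py .6208 .0178 .42 60.5
```

```text
43.6 pos [0.623  0.0184 0.4249] yaw 63.09125637119004 z [-0.0025  0.0003 -1.    ] w 0.3171202773636149 F [ 0.0005  0.3072 -1.1209] T [-0.015  -0.0162 -0.0006] j [-0.6918  0.4631  0.8429  1.6743 -0.3699  1.1748 -0.2246]
delta tool [-0.0015 -0.0017  0.0049]
rotz tool 0.04522595544054656
tilt rotvec tool [-0.0024  0.0008  0.    ]
```

Call:
arm_command([
  [0.6,[-0.0015,-0.0017,0],[-0.0024,0.0008,0.045]],
  [0.6,[0,0,0.02],[0,0,0]],
  [0.6,[0,0,0.018],[0,0,0]],
  [0.6,[0,0,0.004],[0,0,0]],
  [0.6,[0,0,0],[0,0,0]],
])

```text
time_s: 44.22
tool_pos: [0.6204, 0.0181, 0.3785]
eef_rot: [[0.489, 0.873, -0.003], [0.873, -0.489, 0.0], [-0.001, -0.003, -1.0]]
contact_force: [0.6, -1.0, -0.6]
gripper_width: 0.32
```

```bash
python3 st.py .6207 .0177 .3621 60.5;python3 - <<'E'
from h import *
np.set_printoptions(precision=4,suppress=True)
p=snap('wrist','w21.png');s=r.get_state();R=s['eef_rot'];im=p['color']
T=s['tool_pos']+R@np.array([0,0,.2644]); print(T,proj(p,T))
cv2.imwrite('pics/w21z.png',cv2.resize(cv2.convertScaleAbs(im[175:235,240:320],alpha=1.2,beta=10),(800,600),interpolation=cv2.INTER_CUBIC))
print(p['shot'])
import pickle;pickle.dump({k:p[k] for k in p},open('w21.pkl','wb'))
E
```

```text
44.225 pos [0.6204 0.0181 0.3785] yaw 60.75628854703409 z [-0.0027  0.0005 -1.    ] w 0.3203659716542984 F [ 0.6349 -0.9932 -0.5815] T [ 0.0553 -0.0426 -0.0355] j [-0.679   0.5047  0.8264  1.7336 -0.4131  1.0897 -0.2284]
delta tool [-0.0002  0.0005  0.0164]
rotz tool 0.004473078980897445
tilt rotvec tool [-0.0026  0.0009 -0.    ]
[0.6197 0.0183 0.1143] [279.6454 209.8671]
146
```

View pics/w21z.png

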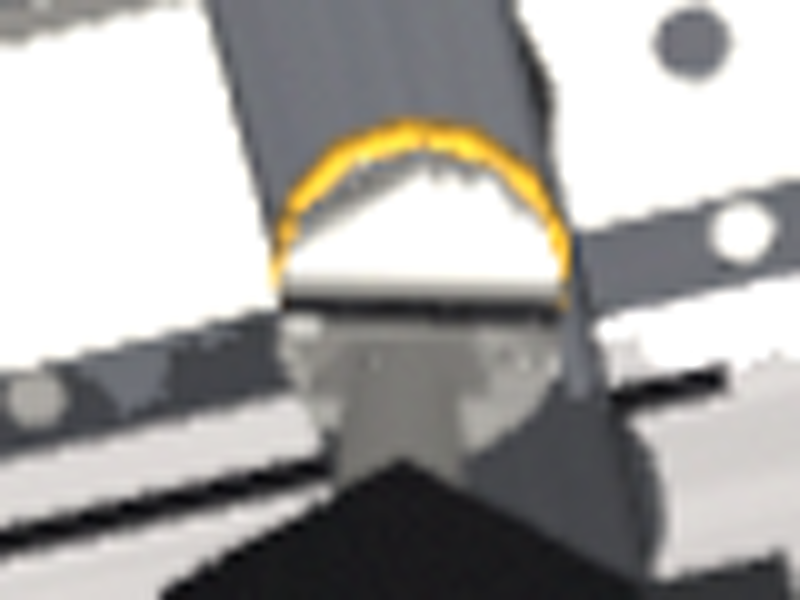

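```bash
python3 - <<'E'
from h import *
import pickle
np.set_printoptions(precision=4,suppress=True)
p=pickle.load(open('w21.pkl','rb'));s=r.get_state();R=s['eef_rot']
a=onz(p,(282.3,206.5),.104);print(a,R.T@(a-s['tool_pos']))
E
```

```text
[0.6213 0.0167 0.104 ] [-0.0007  0.0022  0.2747]
```

Call:
arm_command([
  [0.6,[-0.0004,0.001,0.002],[-0.0026,0.0009,0.035]],
  [0.6,[0,0,0.005],[0,0,0]],
  [0.6,[0,0,0.004],[0,0,0]],
  [0.6,[0,0,0.002],[0,0,0]],
  [0.6,[0,0,0.001],[0,0,0]],
  [0.6,[0,0,0],[0,0,0]],
])

```text
time_s: 45.02
tool_pos: [0.6217, 0.0164, 0.3661]
eef_rot: [[0.521, 0.854, 0.004], [0.854, -0.521, -0.0], [0.002, 0.003, -1.0]]
contact_force: [-0.3, 0.3, -1.1]
gripper_width: 0.324
```

```bash
python3 st.py .6207 .0177 .3621 58.5
```

```text
45.025 pos [0.6217 0.0164 0.3661] yaw 58.61010005887808 z [ 0.0035 -0.0001 -1.    ] w 0.32371675059024085 F [-0.2899  0.281  -1.0528] T [-0.0625  0.0737 -0.0322] j [-0.6748  0.5211  0.8271  1.7456 -0.4327  1.0637 -0.2475]
delta tool [ 0.0006 -0.0015  0.004 ]
rotz tool 0.0019216085340622699
tilt rotvec tool [ 0.003  -0.0018 -0.    ]
```

Call:
arm_command([
  [0.6,[0,-0.001,0.0015],[0.003,-0.0018,0]],
  [0.6,[0,0,0.0015],[0,0,0]],
  [0.6,[0,0,0.0015],[0,0,0]],
  [0.6,[0,0,0.001],[0,0,0]],
])

```text
time_s: 45.52
tool_pos: [0.621, 0.0171, 0.3618]
eef_rot: [[0.52, 0.854, 0.0], [0.854, -0.52, 0.001], [0.001, -0.001, -1.0]]
contact_force: [-2.1, 1.0, 7.6]
gripper_width: 0.319
```

```bash
python3 st.py .6207 .0177 .3621 58.5;python3 - <<'E'
from h import *
p=snap('wrist','w22.png');im=p['color']
cv2.imwrite('pics/w22z.png',cv2.resize(cv2.convertScaleAbs(im[175:235,240:320],alpha=1.2,beta=10),(800,600),interpolation=cv2.INTER_CUBIC))
E
```

```text
45.525 pos [0.621  0.0171 0.3618] yaw 58.642370096046605 z [ 0.0001  0.0014 -1.    ] w 0.31892054488385535 F [-2.0935  0.962   7.6437] T [0.0774 0.8426 0.0309] j [-0.6733  0.5251  0.8237  1.7502 -0.437   1.0595 -0.2445]
delta tool [ 0.0003 -0.0006 -0.0003]
rotz tool 0.0024848269323935715
tilt rotvec tool [-0.0006 -0.0013 -0.    ]
```

View pics/w22z.png

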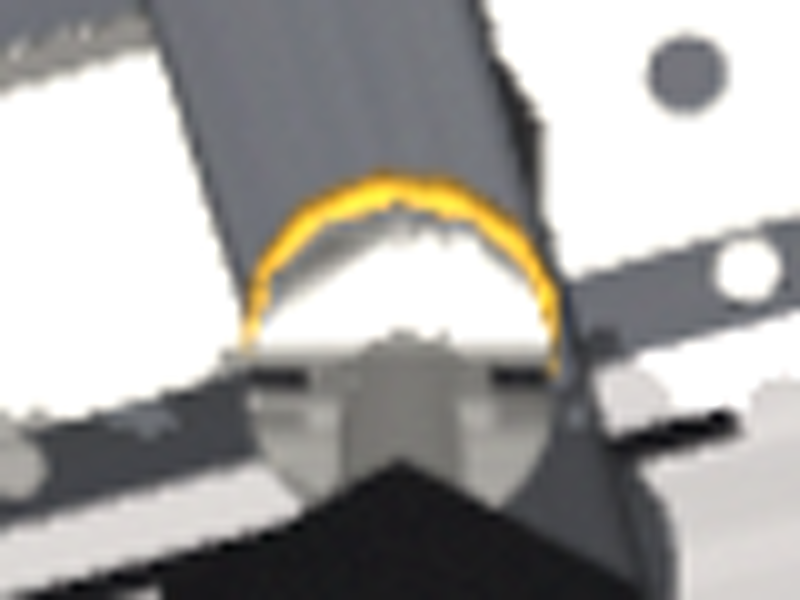

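Call:
arm_command([
  [0.6,[0,0,0],[0,0,0.06]],
  [0.6,[0,0,0],[0,0,0.05]],
  [0.6,[0,0,0],[0,0,0.02]],
  [0.6,[0,0,0],[0,0,0.02]],
  [0.6,[0,0,0],[0,0,0.02]],
  [0.6,[0,0,0],[0,0,0.02]],
  [0.6,[0,0,0],[0,0,0.02]],
])

```text
time_s: 46.45
tool_pos: [0.6206, 0.0165, 0.3621]
eef_rot: [[0.692, 0.721, -0.001], [0.721, -0.692, 0.001], [-0.0, -0.002, -1.0]]
contact_force: [-1.4, 0.9, -1.1]
gripper_width: 0.322
```

```bash
python3 tq.py 7
```

```text
46.8 [0.6206 0.0165 0.3621] yaw 46.242804325987535 z [-0.0013  0.0013] F [-0.7879 -0.329  -0.1122] T [-0.1164  0.1968  0.097 ] sd 0.028120302954046508 tau7 -0.0973015554648425 0.022530780840412774 j7 -0.4271597100989793 Tz [0.1221 0.066  0.0737 0.0937 0.0634 0.1226 0.1371] J [-0.1144 -0.1437 -0.0995 -0.0845 -0.0804 -0.0794 -0.0792]
```

Call:
arm_command([
  [0.6,[0,0,0.0002],[0,0,0.06]],
  [0.6,[0,0,0],[0,0,0.02]],
  [0.6,[0,0,0],[0,0,0.02]],
  [0.6,[0,0,0],[0,0,0.02]],
  [0.6,[0,0,0],[0,0,0.02]],
])

```text
time_s: 47.42
tool_pos: [0.6205, 0.0165, 0.3619]
eef_rot: [[0.788, 0.615, -0.001], [0.615, -0.788, 0.002], [-0.0, -0.002, -1.0]]
contact_force: [-0.5, -0.3, -1.0]
gripper_width: 0.32
```

```bash
python3 tq.py 7
```

```text
47.775 [0.6206 0.0165 0.362 ] yaw 38.0250706333791 z [-0.0013  0.0016] F [-0.6722 -0.4002  0.144 ] T [-0.102   0.2033  0.0869] sd 0.026244768872917948 tau7 -0.10368110079850469 0.022155521071134915 j7 -0.5472821632883288 Tz [0.0468 0.1184 0.0926 0.0961 0.0512 0.0876 0.1156] J [-0.1204 -0.1494 -0.1059 -0.0911 -0.0871 -0.086  -0.0859]
```

Call:
arm_command([
  [0.6,[0,0,0],[0,0,-0.08]],
  [0.6,[0,0,-0.006],[0.001,0,0]],
  [0.6,[0,0,-0.02],[0,0,0]],
  [0.6,[0,0,-0.03],[0,0,0]],
  [0.6,[0.005,-0.02,-0.012],[0,0,0]],
  [0.6,[0.0105,-0.052,0],[0,0,0]],
  [0.6,[0.0105,-0.052,0],[0,0,0]],
  [0.6,[0.0105,-0.052,0],[0,0,0]],
  [0.6,[0.0105,-0.052,0],[0,0,0]],
  [0.6,[0.006,-0.03,0],[0,0,-0.05]],
  [0.6,[0,0,0],[0,0,-0.15]],
  [0.6,[0,0,0],[0,0,-0.15]],
])

```text
time_s: 49.28
tool_pos: [0.4847, 0.249, 0.446]
eef_rot: [[0.46, 0.888, 0.014], [0.888, -0.46, 0.011], [0.016, 0.008, -1.0]]
contact_force: [-0.1, -0.7, -0.8]
gripper_width: 0.318
```

Call:
arm_command([
  [0.6,[0,0,0],[0,0,-0.16]],
  [0.6,[0,0,0],[0,0,-0.16]],
  [0.6,[0,0,0],[0,0,-0.16]],
  [0.6,[0,0,0],[0,0,-0.16]],
  [0.6,[0,0,0],[0,0,-0.12]],
  [0.6,[0,0,0],[0,0,0]],
  [0.6,[0,0,0],[0,0,0]],
])

```text
time_s: 50.15
tool_pos: [0.4866, 0.2467, 0.4556]
eef_rot: [[-0.29, 0.957, 0.024], [0.957, 0.29, 0.02], [0.012, 0.029, -1.0]]
contact_force: [-0.2, -1.0, -0.7]
gripper_width: 0.317
```

```bash
python3 st.py .4847 .243 .40 108.3
```

```text
50.15 pos [0.4866 0.2467 0.4556] yaw 106.87564421738254 z [ 0.0241  0.0201 -0.9995] w 0.31699393274348053 F [-0.1544 -1.0177 -0.7394] T [-0.0413  0.0249 -0.0001] j [-1.1719  0.2434  0.7634  1.8188 -0.1953  1.1221 -0.0487]
delta tool [-0.0037 -0.0045  0.0554]
rotz tool -0.024859698126495185
tilt rotvec tool [ 0.0289 -0.0122  0.    ]
```

Call:
arm_command([
  [0.6,[0,0,0],[0.029,-0.012,-0.025]],
  [0.6,[-0.003,-0.0029,0.02],[0,0,0]],
  [0.6,[0,0,0.035],[0,0,0]],
  [0.6,[0,0,0.03],[0,0,0]],
  [0.6,[0,0,0.005],[0,0,0]],
  [0.6,[0,0,0],[0,0,0]],
])

```text
time_s: 50.9
tool_pos: [0.4856, 0.2438, 0.3653]
eef_rot: [[-0.315, 0.949, -0.001], [0.949, 0.315, -0.002], [-0.002, -0.002, -1.0]]
contact_force: [0.3, -0.3, -0.1]
gripper_width: 0.325
```

```bash
python3 st.py .4847 .243 .2684 108.3
```

```text
50.9 pos [0.4856 0.2438 0.3653] yaw 108.33431958517775 z [-0.0014 -0.0024 -1.    ] w 0.32474194713842275 F [ 0.3195 -0.3159 -0.1083] T [-0.0069 -0.0372  0.0357] j [-1.1128  0.3498  0.7221  1.9229 -0.2758  0.9719  0.0573]
delta tool [-0.0003 -0.0009  0.0969]
rotz tool 0.0005989897592702224
tilt rotvec tool [-0.0021  0.0018 -0.    ]
```

Call:
arm_command([
  [0.6,[-0.0003,-0.001,0.01],[-0.002,0.0018,0]],
  [0.6,[0,0,0.02],[0,0,0]],
  [0.6,[0,0,0.025],[0,0,0]],
  [0.6,[0,0,0.02],[0,0,0]],
  [0.6,[0,0,0.01],[0,0,0]],
  [0.6,[0,0,0.003],[0,0,0]],
  [0.6,[0,0,0],[0,0,0]],
])

```text
time_s: 51.78
tool_pos: [0.4869, 0.2447, 0.2793]
eef_rot: [[-0.316, 0.949, 0.007], [0.949, 0.316, 0.008], [0.005, 0.009, -1.0]]
contact_force: [-1.2, -0.3, -1.0]
gripper_width: 0.322
```

```bash
python3 st.py .4847 .243 .2684 108.3
```

```text
51.775 pos [0.4869 0.2447 0.2793] yaw 108.41510057174126 z [ 0.0073  0.0075 -0.9999] w 0.32173571974134146 F [-1.1964 -0.269  -0.9513] T [0.0408 0.2695 0.0585] j [-1.0377  0.4661  0.6458  1.9975 -0.3951  0.792   0.1583]
delta tool [-0.001  -0.0027  0.0108]
rotz tool 0.0020088839478130324
tilt rotvec tool [ 0.0093 -0.0048 -0.    ]
```

Call:
arm_command([
  [0.6,[-0.0009,-0.0026,0.002],[0.009,-0.005,0]],
  [0.6,[0,0,0.005],[0,0,0]],
  [0.6,[0,0,0.002],[0,0,0]],
  [0.6,[0,0,0.0008],[0,0,0]],
])

```text
time_s: 52.28
tool_pos: [0.4853, 0.2431, 0.2704]
eef_rot: [[-0.316, 0.949, 0.003], [0.949, 0.316, 0.001], [0.0, 0.003, -1.0]]
contact_force: [-0.6, 0.3, -0.8]
gripper_width: 0.322
```

```bash
python3 st.py .4847 .243 .2684 108.3
```

```text
52.275 pos [0.4853 0.2431 0.2704] yaw 108.41744627967257 z [ 0.0032  0.0014 -1.    ] w 0.32229167996161134 F [-0.5965  0.3422 -0.7887] T [0.0155 0.0136 0.0208] j [-1.0321  0.4778  0.6397  2.0065 -0.4012  0.779   0.1654]
delta tool [ 0.0001 -0.0006  0.002 ]
rotz tool 0.002049824274504569
tilt rotvec tool [ 0.0035 -0.0003  0.    ]
```

Call:
arm_command([
  [0.6,[0,-0.0006,0.0018],[0.003,0,0]],
  [0.6,[0,0,0.001],[0,0,0]],
  [0.6,[0,0,0.0005],[0,0,0]],
  [-0.4,[0,0,0],[0,0,0]],
  [-0.4,[0,0,0],[0,0,0]],
  [-0.4,[0,0,0],[0,0,0]],
  [-0.4,[0,0,0],[0,0,0]],
  [-0.4,[0,0,-0.01],[0,0,0]],
  [-0.4,[0,0,-0.03],[0,0,0]],
  [-0.4,[0,0,-0.04],[0,0,0]],
  [-0.4,[0,0,-0.03],[0,0,0]],
  [-0.4,[0,0,0],[0,0,0]],
])

```text
time_s: 53.78
tool_pos: [0.4856, 0.2424, 0.3833]
eef_rot: [[-0.315, 0.949, 0.002], [0.949, 0.315, 0.002], [0.001, 0.002, -1.0]]
contact_force: [-1.3, 0.1, -0.1]
gripper_width: 0.696
```

```bash
python3 st.py .520 .0448 .38 164.7; python3 - <<'E'
from h import *
p=snap('wrist','w23.png')
E
```

```text
53.775 pos [0.4856 0.2424 0.3833] yaw 108.35020554388845 z [ 0.0016  0.0017 -1.    ] w 0.6955291033194865 F [-1.3331  0.0838 -0.1037] T [0.0068 0.0266 0.0288] j [-1.1281  0.326   0.7389  1.9067 -0.2597  1.0034  0.0456]
delta tool [-0.1984 -0.0295  0.0031]
rotz tool -0.9834894460811937
tilt rotvec tool [ 0.0021 -0.0011  0.    ]
```

View pics/w23.png

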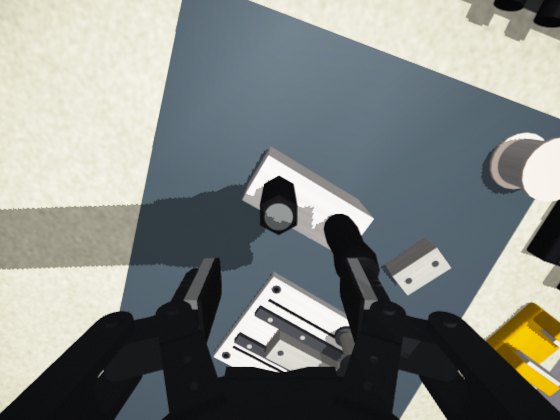

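The driver stands in the stand again, with its cap at (278,213). Moving to push the block home.

Call:
arm_command([
  [0.0,[-0.035,-0.005,0],[0.002,0,0]],
  [1,[-0.057,-0.0085,0],[0,0,0]],
  [1,[-0.057,-0.0085,0],[0,0,0]],
  [1,[-0.048,-0.0075,0],[0,0,0]],
  [1,[0,0,0],[0,0,-0.15]],
  [1,[0,0,0],[0,0,-0.16]],
  [1,[0,0,0],[0,0,-0.16]],
  [1,[0,0,0],[0,0,-0.16]],
  [1,[0,0,0],[0,0,-0.16]],
  [1,[0,0,0],[0,0,-0.13]],
  [1,[0,0,0],[0,0,-0.05]],
  [1,[0,0,0],[0,0,0]],
])

```text
time_s: 55.32
tool_pos: [0.5146, 0.0404, 0.3689]
eef_rot: [[-0.969, 0.246, -0.027], [0.246, 0.969, -0.009], [0.024, -0.016, -1.0]]
contact_force: [-1.1, -0.9, -0.5]
gripper_width: 0.001
```

```bash
python3 st.py .520 .0448 .20 164.7
```

```text
55.325 pos [0.5146 0.0404 0.3689] yaw 165.73685995216778 z [-0.0274 -0.0093 -0.9996] w 0.0014136790743410799 F [-1.0536 -0.9046 -0.4851] T [-0.0346  0.0309  0.0427] j [-0.6411  0.2778  0.5826  1.966  -0.1743  0.9772  1.3481]
delta tool [-0.0082  0.0082  0.1687]
rotz tool 0.018096620047398815
tilt rotvec tool [-0.0157 -0.0242  0.    ]
```

Call:
arm_command([
  [1,[0,0,0.01],[-0.0157,-0.024,0.018]],
  [1,[-0.0035,0.0054,0.03],[0,0,0]],
  [1,[0,0,0.045],[0,0,0]],
  [1,[0,0,0.045],[0,0,0]],
  [1,[0,0,0.012],[0,0,0]],
  [1,[0,0,0],[0,0,0]],
])

```text
time_s: 56.08
tool_pos: [0.5191, 0.045, 0.2218]
eef_rot: [[-0.963, 0.269, -0.001], [0.269, 0.963, -0.001], [0.001, -0.001, -1.0]]
contact_force: [0.8, -0.3, -0.0]
gripper_width: 0.001
```

```bash
python3 st.py .520 .0448 .20 164.7
```

```text
56.075 pos [0.5191 0.045  0.2218] yaw 164.39078862256335 z [-0.0012 -0.0007 -1.    ] w 0.0005678916323850349 F [ 0.8432 -0.3183 -0.0021] T [ 0.045   0.0134 -0.0108] j [-0.5359  0.5001  0.4732  2.0776 -0.3705  0.646   1.4857]
delta tool [-0.001   0.0001  0.0217]
rotz tool -0.005396756620896266
tilt rotvec tool [-0.001 -0.001 -0.   ]
```

Call:
arm_command([
  [1,[0,0,0.012],[-0.001,-0.001,-0.005]],
  [1,[0,0,0.008],[0,0,0]],
  [1,[-0.003,0,0.0005],[0,0,0]],
  [1,[-0.005,0,0],[0,0,0]],
  [1,[-0.004,0,0],[0,0,0]],
  [1,[0,0,0],[0,0,0]],
])

```text
time_s: 56.82
tool_pos: [0.5328, 0.0419, 0.2037]
eef_rot: [[-0.964, 0.264, 0.006], [0.264, 0.964, 0.002], [-0.005, 0.004, -1.0]]
contact_force: [-1.6, 0.3, -1.6]
gripper_width: -0.0
```

```bash
python3 st.py .5379 .0405 .2 164.7
```

```text
56.825 pos [0.5328 0.0419 0.2037] yaw 164.6856126593857 z [ 0.0056  0.0025 -1.    ] w -0.000340238864529594 F [-1.5736  0.2569 -1.63  ] T [ 0.0343  0.2564 -0.0128] j [-0.4998  0.5436  0.4457  2.0562 -0.3983  0.618   1.5209]
delta tool [-0.0052 -0.      0.0038]
rotz tool -0.0002511064643252918
tilt rotvec tool [ 0.0039  0.0048 -0.    ]
```

Call:
arm_command([
  [1,[-0.004,0,0],[0.002,-0.008,0]],
  [1,[-0.005,0,0],[0,-0.009,0]],
  [1,[-0.005,0,0],[0,-0.009,0]],
])

```text
time_s: 57.2
tool_pos: [0.537, 0.0411, 0.201]
eef_rot: [[-0.965, 0.261, -0.003], [0.261, 0.965, 0.001], [0.003, 0.0, -1.0]]
contact_force: [-10.0, 3.2, 6.5]
gripper_width: 0.0
```

```bash
python3 st.py .5379 .0405 .2 164.7
```

```text
57.2 pos [0.537  0.0411 0.201 ] yaw 164.87392836462692 z [-0.0031  0.001  -1.    ] w 0.0004767915321841904 F [-9.9632  3.2061  6.5343] T [ 0.6604  2.2459 -0.0069] j [-0.4944  0.5546  0.4439  2.045  -0.3977  0.6277  1.525 ]
delta tool [-0.001  -0.0004  0.001 ]
rotz tool 0.0030356226253491917
tilt rotvec tool [ 0.0001 -0.0033  0.    ]
```

Call:
arm_command([
  [1,[-0.005,0,-0.001],[0,-0.011,0]],
  [1,[-0.005,0,-0.001],[0,-0.009,0]],
])

```text
time_s: 57.45
tool_pos: [0.5393, 0.0407, 0.2007]
eef_rot: [[-0.966, 0.258, -0.009], [0.258, 0.966, 0.001], [0.009, -0.001, -1.0]]
contact_force: [-11.9, 4.1, 7.1]
gripper_width: -0.002
```

```bash
python3 st.py .5379 .0405 .2 164.7
```

```text
57.45 pos [0.5393 0.0407 0.2007] yaw 165.01958961609003 z [-0.0094  0.0011 -1.    ] w -0.0017593522974083404 F [-11.8545   4.0762   7.0795] T [0.7661 2.6207 0.0045] j [-0.4916  0.5588  0.4435  2.0379 -0.3961  0.6371  1.5272]
delta tool [ 0.0013 -0.0006  0.0007]
rotz tool 0.005577891055955876
tilt rotvec tool [-0.0014 -0.0094  0.    ]
```

Call:
arm_command([
  [1,[-0.005,0,-0.001],[0,-0.011,0]],
  [1,[-0.005,0,-0.001],[0,-0.009,0]],
])

```text
time_s: 57.7
tool_pos: [0.5408, 0.0405, 0.2001]
eef_rot: [[-0.967, 0.256, -0.019], [0.256, 0.967, 0.002], [0.018, -0.003, -1.0]]
contact_force: [-11.1, 3.4, 6.3]
gripper_width: -0.001
```

```bash
python3 st.py .5379 .0405 .2 164.7
```

```text
57.7 pos [0.5408 0.0405 0.2001] yaw 165.17903773146628 z [-0.0186  0.0017 -0.9998] w -0.001135283032836704 F [-11.0686   3.3954   6.3129] T [ 0.6664  2.4129 -0.0349] j [-0.4889  0.5629  0.4426  2.032  -0.3946  0.6483  1.5293]
delta tool [ 0.0028 -0.0007  0.0001]
rotz tool 0.008360785655371237
tilt rotvec tool [-0.0031 -0.0184  0.    ]
```

Call:
arm_command([
  [1,[-0.004,0,0],[-0.003,-0.026,0.005]],
  [1,[-0.005,0,0],[0,-0.02,0]],
])

```text
time_s: 57.95
tool_pos: [0.5392, 0.041, 0.1968]
eef_rot: [[-0.966, 0.258, -0.009], [0.258, 0.966, -0.0], [0.008, -0.002, -1.0]]
contact_force: [-15.2, 5.1, 7.9]
gripper_width: -0.002
```

```bash
python3 st.py .5379 .0405 .2 164.7; python3 - <<'E'
from h import *
p=snap('top','t24.png')['color'];q=snap('scene','s24.png')['color']
cv2.imwrite('pics/s24z.png',np.hstack([cv2.resize(q[200:290,230:320],(400,400),interpolation=cv2.INTER_CUBIC),cv2.resize(p[170:260,230:320],(400,400),interpolation=cv2.INTER_CUBIC)]))
E
```

```text
57.95 pos [0.5392 0.041  0.1968] yaw 165.06373495561755 z [-0.0086 -0.0001 -1.    ] w -0.00232278590682164 F [-15.1752   5.0512   7.9101] T [0.8992 3.1568 0.0079] j [-0.4894  0.5649  0.4397  2.0398 -0.3996  0.6284  1.5301]
delta tool [ 0.0012 -0.0008 -0.0032]
rotz tool 0.006348372580121855
tilt rotvec tool [-0.0023 -0.0083  0.    ]
```

View pics/s24z.png

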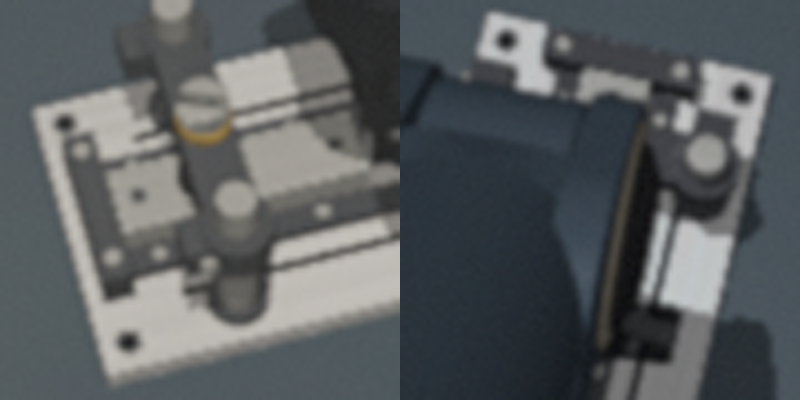

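Call:
arm_command([
  [1,[-0.006,0,-0.002],[-0.002,-0.025,0.005]],
  [1,[-0.007,0,-0.001],[0,-0.022,0]],
])

```text
time_s: 58.3
tool_pos: [0.5389, 0.0412, 0.1955]
eef_rot: [[-0.966, 0.259, -0.007], [0.259, 0.966, -0.002], [0.006, -0.003, -1.0]]
contact_force: [-18.9, 5.7, 11.5]
gripper_width: 0.003
```

```bash
python3 st.py .5379 .0405 .2 164.7
```

```text
58.3 pos [0.5389 0.0412 0.1955] yaw 165.008732968115 z [-0.0066 -0.0017 -1.    ] w 0.002659320035258071 F [-18.9146   5.661   11.5281] T [ 1.1868  4.0296 -0.0626] j [-0.4903  0.5666  0.4397  2.0415 -0.4004  0.6232  1.5292]
delta tool [ 0.0008 -0.0009 -0.0045]
rotz tool 0.005388406803061587
tilt rotvec tool [-0.0034 -0.006   0.    ]
```

Call:
arm_command([
  [1,[0.008,0,-0.003],[0,0,0]],
  [1,[0.008,0,-0.01],[0,0,0]],
  [1,[0,0,-0.04],[0,0,0]],
  [1,[0.02,0,-0.05],[0,0,0]],
  [1,[0.03,0,-0.05],[0,0,0]],
  [1,[0.03,0,-0.03],[0,0,0]],
  [1,[0,0,0],[0,0,0]],
])

```text
time_s: 59.18
tool_pos: [0.4466, 0.066, 0.3886]
eef_rot: [[-0.965, 0.261, 0.007], [0.261, 0.965, 0.002], [-0.006, 0.003, -1.0]]
contact_force: [0.6, 0.4, -0.3]
gripper_width: -0.001
```

```bash
python3 st.py; python3 - <<'E'
from h import *
p=snap('top','t25.png')['color'];q=snap('scene','s25.png')['color']
cv2.imwrite('pics/s25z.png',np.hstack([cv2.resize(q[215:275,235:295],(400,400),interpolation=cv2.INTER_CUBIC),cv2.resize(p[170:260,230:320],(400,400),interpolation=cv2.INTER_CUBIC)]))
snap('wrist','w25.png')
E
```

```text
59.175 pos [0.4466 0.066  0.3886] yaw 164.84652906686995 z [ 0.0071  0.0015 -1.    ] w -0.0013309929038308366 F [ 0.6153  0.421  -0.3137] T [ 0.0081  0.0377 -0.0305] j [-0.8057  0.1177  0.6228  2.088  -0.0844  0.9522  1.1687]
```

View pics/s25z.png

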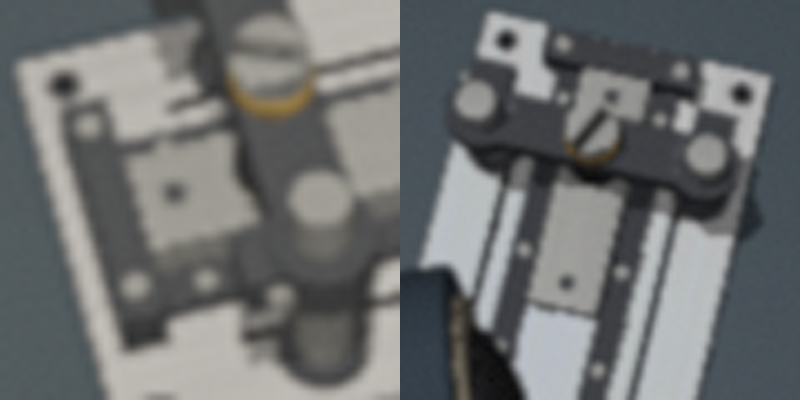

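View pics/w25.png

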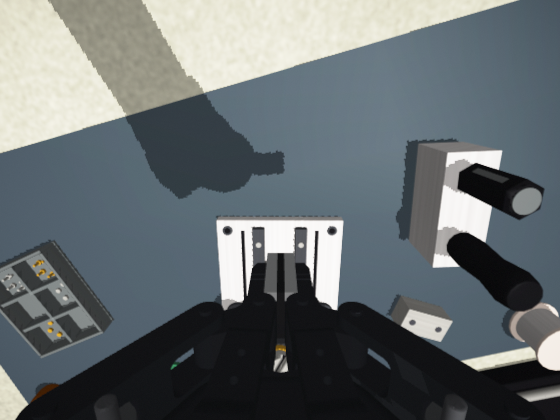

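```bash
python3 -c "
from cell import r
print(r.hand_in())"
```

```text
the job is handed in; nothing more can be done
None
```

I set the stop, stood the driver back in its stand, and pushed the block home against the rear fence. I handed in at about 59 s with the arm clear of everything.

- **Order of work:** After the first setting I put the driver back and pushed the block most of the way (about 4 mm short). The drag then pointed to only 3–4 N on the nose, near the low limit. I took the driver again, turned the screw about 0.19 rad further, stood the driver back, and then pushed the block home. The nose was only ever tightened in small steps.
- **Home position:** The pushing finger stayed put while the push rose from about 12 to 20 N, and stopped within about 0.2 mm of where I had calculated home to be. The top and scene views show the block's end against the fence.
- **Nose force:** My checks disagree somewhat.
  - Turning torque puts it at about 5–7 N.
  - The first drag reading plus the extra turn gives about 5 N.
  - Counting the turn since the apparent first contact gives up to about 11 N, because the torque rose more slowly per turn than the stated figures predict.
  - All three lie within 3–12 N, but I had no direct measurement.
- **Driver and the rest:** The last pictures show the driver upright in its stand. I saw no contact with any other object.

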